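# Pack a cold-chain sample shipment

### The arm

A 7-joint arm with a two-finger parallel gripper is mounted at the origin on the work surface. World frame = base frame: x ahead of the robot, y to its left, z up, the work surface at z = 0. Lengths are in m, angles in rad, forces in N, time in s.
With the tool pointing down it reaches from about 0.35 to 0.9 m from the base axis. Payload 8.1 kg.
Tool frame: the origin (TCP) lies at the very end of the fingers, on their centre line; the grasp point (between the pads) lies 19 mm behind it; x points along the fingers, y is the direction in which the jaws open and shut, and the axes are right-handed (so a half turn about x gives the same grasp; the last joint's range is limited). The gripper opens to 92 mm and grips with 3 to 60 N. Pads are 19 mm wide; open, the fingers measure 130 mm over their backs; the gripper's body (75 mm by 190 mm) begins 47 mm behind the grasp point.
Start: joints at [1.053, 0.434, 0.025, 1.573, -0.012, 1.134, -0.075], TCP at [0.252, -0.572, 0.227] pointing down, gripper open.
Joint ranges: [-2.62, 2.62], [-0.44, 2.09], [-1.27, 1.32], [0.08, 2.57], [-1.32, 4.46], [0.12, 2], [-2.74, 2.74]. Speed limits (rad/s): [2.22, 2.22, 3.01, 3.01, 3.14, 3.14, 3.14].

### API

Orientations are given as a unit quaternion [w, x, y, z].
In Python, from bench import get_obs, viewer, workorder, models gives the robot as it stands. The module is installed in compiled form; this text tells all that it offers.
- The arm moves only by the tool send_rows, never from a script. Its argument "deltas" is a list of rows, each a list of 7 numbers: the turn, a rotation vector about the world's x, y, z in degrees, then the shift along the world's x, y, z in m, then the closure, from -1 (fully open) to 1 (shut), so that 0 is half open. In form: [[rx, ry, rz, tx, ty, tz, gripper], ...]. A call has 1 to 10 rows; each row is the pose to reach, as a shift and turn from the pose commanded when the call began; what a row does not reach only later rows make up. A row lasts 1/10 s, in which the tool goes at most 50 mm and 8.59 degrees, less where a joint would pass 70% of its speed; a pose out of reach is approached as far as the arm can. A call with a gripper value outside its range is refused whole. The fingers move at their own pace and stop on an object; "force" is the grip in N (left out, the last holds). Time passes only in rows, so rows that repeat a pose let the fingers close. It gives the time, the measured TCP pose, the force and the opening at its end, in the units of the state.
- get_obs(): the state, without advancing time (a new reading comes with each control period).
- viewer.read_camera(name): name is "scene" or "top" or "wrist"; returns a dict with "pixels" (384x512x3 uint8, blue, green, red), "mtx" (3x3 intrinsics, pixels), "dist" ([k1, k2, p1, p2, k3] as OpenCV has them; the pictures are not rectified), "position" and "orientation" of the camera in the world. Camera axes: x right, y down, z forward; pixel columns grow to the right and rows downward; lengths in m; the calibration is good to about 2 mm. A picture is of the moment at which its call begins. There is no depth.
- workorder.hand_in(): hands the job in, once; it reports no verdict.
Trained networks look in the newest picture that a camera, given by its name, has taken for a name from the list of things; names that differ only in an ending like _2 or _b are one class to them, and where a whole thing is asked for, a point or a joint stands for the part that bears it (a point fixed in the world has none). Each returns a list of dicts, best first, with "score" (0 to 1); they miss things now and then, are a little off and sometimes report something else, mostly with a low value. They report only what shows in the picture. A call takes as long as a camera call.
- models.look_for(label, camera): "rect" ([left, top, width, height] in pixels, round what is visible of it).
- models.masks_of(label, camera): "mask" (384x512 bool, what is visible of it) and "rect" ([left, top, width, height] in pixels, round what is visible of it).
- models.place_of(label, camera): "location" ([column, row] in pixels: a listed point, or the origin of a listed thing).
The state is a dict: "clock": time; "joint_positions": joint angles; "joint_vel": joint speeds; "effort": joint torques, N m; "eef_pos": TCP position; "tcp_rot": TCP orientation; "wrist_force": force on the tool from outside, world axes, zero at the start; "ft_torque": the same for the moment, N m; "opening": finger opening in m.
Only numpy, scipy, OpenCV 4.12 (cv2) and the standard library are available. Lean on these libraries where they do the work, as an engineer would, in place of code of your own. Each camera call takes 0.05 s, during which the arm holds its last target. There are 200 camera calls.

### The job

Pack this sample shipment: put the vial into the canister, then close it with its cap, turning the cap backwards on the neck until the thread drops into place and then screwing it clockwise fully home. Lay every temperature logger flat on the floor of the tray, side by side and none on another, in line with the tray and with its probe pointing to the cold pack. Leave the other things on the desk where they are.

Things in the scene. Friction and masses are not known exactly. Their poses are not given: they have to be found in the camera images.
- canister: White transport canister fixed on a 110 mm square, 8 mm thick plate. Origin on its axis at table height, z up. Radius 39 mm up to z = 84 mm, then a neck of radius 26.5 mm whose outside thread reaches radius 31.5 mm. Bore 45 mm diameter, floor at z = 8 mm. Three drop-in places for the cap's lugs lie at azimuth 0, 120 and 240 deg from its x axis, each with a grey rib below on the canister's side.
- canister_rim (a point): Centre of the canister's mouth, 110 mm above the table. The thread has three right-hand starts: clockwise from above screws down, 27 mm per turn. A cap set on top of the thread cannot be screwed down at once: a bump stops each lug. Turned counter-clockwise (up to about 100 deg) it rides up by up to 6 mm until its lugs are over the drop-in places and fall about 8 mm.
- cap_foot (a point): Lowest point of the cap, on its axis, on which it stands at the start. Above it: a white stopper, 43 mm diameter, tapered tip, 25 mm high, that enters the canister's bore; around it a grey skirt, 72 mm diameter, 7 to 25 mm up, holding three lugs inside at azimuth 0, 120 and 240 deg from the cap's x axis (a rib outside marks each); a disc 25 to 31 mm up; then the knob, 31 to 57 mm up.
- cap_knob (a point): Centre of the cap's eight-sided knob, 40 mm across flats, 26 mm high, 44 mm above the cap's foot; flats face its x axis and every 45 deg. Cap yaw equal to the canister's (modulo 120 deg, within 10) lets the lugs drop. Height above the canister's origin: 140 to 146 mm on top of the thread, 138 just dropped, 129 fully home some 120 deg clockwise of the drop; jams 25 deg later. Cap about 120 g, falls only if let go.
- vial_mid (a point): Centre of the sample vial (33 mm up): clear upright cylinder 34 mm diameter, 66 mm tall, with a white lid of the same diameter. Standing on the canister's floor its centre is about 41 mm above the canister's origin.
- tray: Shallow grey transport tray, fixed, 215 mm (its x) by 265 mm (its y), walls 5 mm thick and 14 mm high, floor 5 mm thick. Origin at the centre of its underside. A blue cold pack (35 mm wide, top at z = 33 mm) fills its +x end from x = 67 mm to the wall; the free floor runs from x = -102 to +67 mm and y = -127 to +127 mm.
- logger1_mid (a point): Centre of the white flat case (80 x 26 x 20 mm) of temperature logger 1, 10 mm above the surface it lies on; its x axis points along the case to the probe, z up. The case reaches 40 mm either way along x; a thin steel probe (8 mm diameter, 34 mm long) goes on from the +x end. Absent in some runs.
- logger1_tip (a point): Tip of the probe of logger 1, 74 mm along x from the centre of its case.
- logger2_mid (a point): Centre of the white flat case (80 x 26 x 20 mm) of temperature logger 2, 10 mm above the surface it lies on; its x axis points along the case to the probe, z up. The case reaches 40 mm either way along x; a thin steel probe (8 mm diameter, 34 mm long) goes on from the +x end. Absent in some runs.
- logger2_tip (a point): Tip of the probe of logger 2, 74 mm along x from the centre of its case.
- logger3_mid (a point): Centre of the white flat case (80 x 26 x 20 mm) of temperature logger 3, 10 mm above the surface it lies on; its x axis points along the case to the probe, z up. The case reaches 40 mm either way along x; a thin steel probe (8 mm diameter, 34 mm long) goes on from the +x end. Absent in some runs.
- logger3_tip (a point): Tip of the probe of logger 3, 74 mm along x from the centre of its case.
- logger4_mid (a point): Centre of the white flat case (80 x 26 x 20 mm) of temperature logger 4, 10 mm above the surface it lies on; its x axis points along the case to the probe, z up. The case reaches 40 mm either way along x; a thin steel probe (8 mm diameter, 34 mm long) goes on from the +x end. Absent in some runs.
- logger4_tip (a point): Tip of the probe of logger 4, 74 mm along x from the centre of its case.
- tape_roll: Bystander, leave where it is: roll of tape, 84 mm diameter, 24 mm high. Origin under its centre.
- stapler: Bystander, leave where it is: black stapler, 130 mm long, 38 mm high. Origin under its centre.
- meter: Bystander, leave where it is: black hand-held meter lying flat, 75 x 130 x 26 mm. Origin under its centre.
- carton: Bystander, leave where it is: closed carton, 70 x 120 x 60 mm. Origin under its centre.
- spare_jar: Bystander, leave where it is: spare jar with lid, 50 mm diameter, 80 mm high. Origin under its centre.
- stamp: Bystander, leave where it is: hand stamp with a wooden grip, 50 x 35 mm, 75 mm high. Origin under its centre.

How it is judged:
By the outcome, as a careful person would: the job done as asked, in the order asked, and still so for the second after the job is handed in, with the robot touching nothing.
Of logger1, logger2, logger3, logger4 only 2 to 4 are there at a start; the rules pass over those that are not, and their reading is None.
At some moment in a run one of logger1, logger2, logger3, logger4 may be knocked a few centimetres aside while the robot is not near it.
It also fails if it takes over 210 s, if anything falls off the work surface, if the arm or the gripper's body presses on something with over 40 N, if the wrist force passes 120 N, or if a joint passes its speed limit or range.

## Working session

There is one attempt and no reset: what is moved stays moved. The work goes in short steps, Python scripts to look and compute and a tool call to move; the robot and the scene stay as the last step left them, time stands still between calls to the robot, and variables do not carry over. Pictures are saved under pics/ and viewed, about 12 in all and at most 16, crops included, and the job is handed in when it is done.

Besides the shell and the picture viewer there is one more tool, called by a JSON object that holds its "op" and its "data". send_rows: Moves the arm, as the interface text tells. Its arguments: {"type":"object","properties":{"deltas":{"type":"array"},"force":{"type":"number"}},"required":["deltas"]}

```bash
mkdir -p pics; cat > h.py <<'E'
import numpy as np, cv2
from scipy.spatial.transform import Rotation as R
from bench import get_obs, viewer, workorder, models
def rot(q): return R.from_quat([q[1],q[2],q[3],q[0]])
def cam(n,save=None):
    c=viewer.read_camera(n)
    if save: cv2.imwrite('pics/'+save,c['pixels'])
    return c
def ray(c,uv):
    p=cv2.undistortPoints(np.array([[uv]],float),c['mtx'],c['dist'])[0,0]
    return np.array(c['position']),rot(c['orientation']).apply([p[0],p[1],1])
def atz(c,uv,z):
    o,d=ray(c,uv); return o+d*(z-o[2])/d[2]
def proj(c,P):
    r=rot(c['orientation']).inv(); P=np.atleast_2d(P)
    return cv2.projectPoints(r.apply(P-np.array(c['position'])),np.zeros(3),np.zeros(3),c['mtx'],c['dist'])[0][:,0]
E
python3 - <<'E'
from h import *
o=get_obs(); print(o['clock'],o['eef_pos'],o['tcp_rot'],rot(o['tcp_rot']).as_matrix().round(3).tolist(),o['opening'])
Z=dict(canister=0,canister_rim=.11,cap_foot=0,cap_knob=.044,vial_mid=.033,tray=0)
for i in range(1,5): Z[f'logger{i}_mid']=.01;Z[f'logger{i}_tip']=.01
for b in 'tape_roll stapler meter carton spare_jar stamp'.split(): Z[b]=0
for n in ('top','scene'):
    c=cam(n,n+'0.png'); print(n,np.round(c['position'],3))
    for k,z in Z.items():
        for d in models.place_of(k,n)[:4]:
            if d['score']>.2: print(k,round(d['score'],2),np.round(d['location'],0),atz(c,d['location'],z).round(3)[:2])
E
```

```text
0.0 [ 0.25163471 -0.5715615   0.22594729] [-0.14503977 -0.69181979 -0.14609867  0.69210117] [[-0.001, 0.403, -0.915], [0.001, -0.915, -0.403], [-1.0, -0.002, 0.0]] 0.09208123339386264
top [ 0.486 -0.047  1.184]
canister 0.97 [235. 190.] [ 0.567 -0.031]
canister_rim 0.62 [235. 187.] [ 0.567 -0.033]
canister_rim 0.54 [321. 206.] [ 0.515 -0.271]
cap_foot 0.75 [270. 234.] [ 0.433 -0.139]
cap_foot 0.57 [278. 174.] [ 0.617 -0.163]
cap_foot 0.46 [233. 190.] [ 0.565 -0.027]
cap_knob 0.98 [275. 237.] [ 0.427 -0.15 ]
cap_knob 0.51 [234. 184.] [ 0.58 -0.03]
vial_mid 0.54 [279. 170.] [ 0.623 -0.162]
tray 0.91 [133. 193.] [0.555 0.275]
logger1_mid 0.81 [320. 237.] [ 0.426 -0.29 ]
logger1_tip 0.84 [306. 214.] [ 0.496 -0.246]
logger1_tip 0.72 [255. 145.] [ 0.701 -0.091]
logger2_mid 0.68 [276. 239.] [ 0.42  -0.156]
logger2_mid 0.67 [358. 182.] [ 0.593 -0.407]
logger2_tip 0.68 [352. 201.] [ 0.534 -0.386]
logger3_mid 0.74 [321. 186.] [ 0.58  -0.292]
logger3_tip 0.68 [318. 205.] [ 0.522 -0.284]
logger4_mid 0.69 [360. 240.] [ 0.418 -0.411]
logger4_tip 0.64 [348. 215.] [ 0.493 -0.376]
tape_roll 0.71 [176
[... 986 characters left out ...]
d 0.22 [162. 191.] [ 0.492 -0.387]
logger3_tip 0.61 [196. 200.] [ 0.524 -0.277]
logger4_mid 0.53 [160. 175.] [ 0.42  -0.415]
logger4_tip 0.71 [231. 222.] [ 0.6   -0.165]
logger4_tip 0.5 [164. 193.] [ 0.498 -0.379]
logger4_tip 0.29 [302. 271.] [0.743 0.023]
tape_roll 0.78 [337. 171.] [0.354 0.14 ]
tape_roll 0.74 [156. 202.] [ 0.527 -0.397]
stapler 0.65 [301. 180.] [0.404 0.024]
stapler 0.5 [392. 222.] [0.563 0.273]
stapler 0.48 [160. 177.] [ 0.417 -0.416]
meter 0.56 [303. 270.] [0.733 0.027]
carton 0.75 [178. 259.] [ 0.723 -0.282]
carton 0.22 [208. 194.] [ 0.484 -0.251]
spare_jar 0.79 [262. 255.] [ 0.695 -0.075]
spare_jar 0.73 [227. 260.] [ 0.716 -0.159]
stamp 0.66 [224. 255.] [ 0.702 -0.169]
```

```bash
python3 - <<'E'
import cv2
t=cv2.imread('pics/top0.png')[110:290,80:400]; cv2.imwrite('pics/t1.png',cv2.resize(t,(800,450),interpolation=cv2.INTER_CUBIC))
t=cv2.imread('pics/scene0.png')[130:300,110:470]; cv2.imwrite('pics/s1.png',cv2.resize(t,(800,378),interpolation=cv2.INTER_CUBIC))
E
```

```text
(no output)
```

View pics/t1.png

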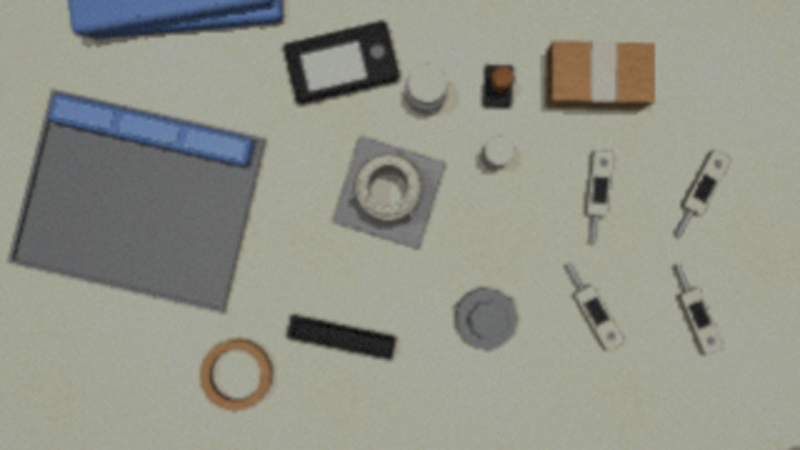

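View pics/s1.png

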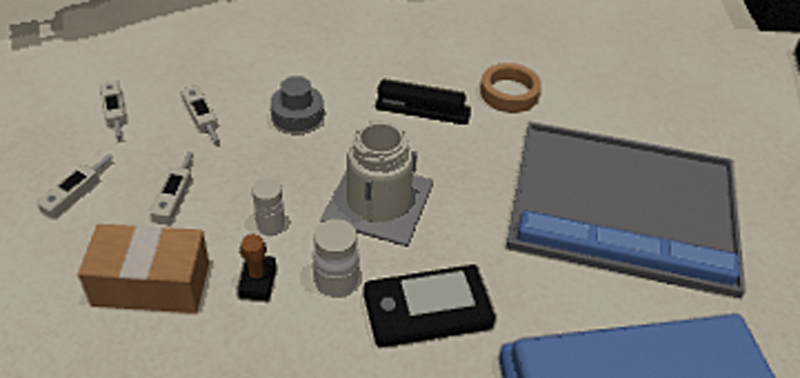

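The top view shows four loggers at crop (598,190), (705,190), (598,310) and (697,315), and the tray at the left with its cold pack at the far edge. The canister is at (388,190), the vial at (498,153) and the cap at (486,318). I'll go to the vial and look with the wrist camera.

{"op": "send_rows", "data": {"deltas": [[0,0,0,0.33,0.405,0.03,-0.2],[0,0,0,0.33,0.405,0.03,-0.2],[0,0,0,0.33,0.405,0.03,-0.2],[0,0,0,0.33,0.405,0.03,-0.2],[0,0,0,0.33,0.405,0.03,-0.2],[0,0,0,0.33,0.405,0.03,-0.2],[0,0,0,0.33,0.405,0.03,-0.2],[0,0,0,0.33,0.405,0.03,-0.2],[0,0,0,0.33,0.405,0.03,-0.2],[0,0,0,0.33,0.405,0.03,-0.2]]}}

```text
clock: 3.1
eef_pos: [0.5682, -0.1834, 0.2558]
tcp_rot: [0.146, 0.692, 0.145, -0.692]
wrist_force: [0.7, -1.2, 0.2]
opening: 0.0551
```

{"op": "send_rows", "data": {"deltas": [[0,0,0,0,0,0,-0.2],[0,0,0,0,0,0,-0.2],[0,0,0,0,0,0,-0.2]]}}

```text
clock: 3.4
eef_pos: [0.5664, -0.1864, 0.2552]
tcp_rot: [-0.145, -0.692, -0.145, 0.692]
wrist_force: [-0.9, -0.1, -0.5]
opening: 0.0551
```

```bash
cat > look.py <<'E'
import sys
from h import *
# look.py camera picname label:z ...
o=get_obs(); M=rot(o['tcp_rot']).as_matrix()
print(round(o['clock'],2),'tcp',o['eef_pos'].round(4) if hasattr(o['eef_pos'],'round') else o['eef_pos'],'jaw az',round(np.degrees(np.arctan2(M[1,1],M[0,1])),1),'down',M[:,0].round(3),'open',round(o['opening'],4),'F',np.round(o['wrist_force'],1),'q',np.round(o['joint_positions'],2))
n=sys.argv[1]; c=cam(n,sys.argv[2]); print('cam',np.round(c['position'],3),rot(c['orientation']).as_matrix()[:,2].round(2))
for a in sys.argv[3:]:
    k,z=a.split(':')
    for d in models.place_of(k,n)[:3]:
        if d['score']>.25: print(k,round(d['score'],2),np.round(d['location'],0),atz(c,d['location'],float(z)).round(4)[:2])
E
python3 look.py wrist w1.png vial_mid:.033 canister:0 canister_rim:.11 cap_knob:.044 cap_foot:0 spare_jar:0 stamp:0
```

```text
3.4 tcp [ 0.5664 -0.1864  0.2552] jaw az -66.3 down [-0.001 -0.001 -1.   ] open 0.0551 F [-0.9 -0.1 -0.5] q [ 0.33  0.38 -0.15  1.59  0.06  1.18 -0.98]
cam [ 0.634 -0.156  0.415] [-0.25 -0.11 -0.96]
vial_mid 0.64 [254. 117.] [ 0.6244 -0.1599]
canister 0.92 [159. 113.] [ 0.5774 -0.0373]
canister_rim 0.65 [122. 116.] [ 0.5742 -0.0347]
canister_rim 0.39 [408. 212.] [ 0.6015 -0.3572]
cap_knob 0.59 [364.  88.] [ 0.7102 -0.2672]
cap_knob 0.28 [410. 212.] [ 0.5971 -0.4035]
cap_foot 0.85 [198. 235.] [ 0.4275 -0.151 ]
spare_jar 0.66 [220.  36.] [ 0.7    -0.0781]
stamp 0.55 [284.  63.] [ 0.7041 -0.1674]
stamp 0.51 [256. 117.] [ 0.6248 -0.1628]
```

View pics/w1.png

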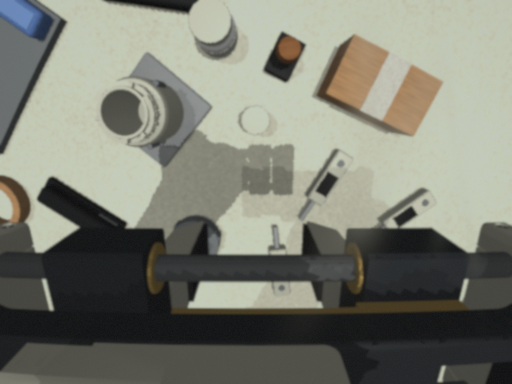

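{"op": "send_rows", "data": {"deltas": [[0,0,0,0.03,0.013,-0.01,-0.2],[0,0,0,0.058,0.0255,-0.05,-0.2],[0,0,0,0.058,0.0255,-0.1,-0.2],[0,0,0,0.058,0.0255,-0.15,-0.2],[0,0,0,0.058,0.0255,-0.19,-0.2],[0,0,0,0.058,0.0255,-0.207,-0.2],[0,0,0,0.058,0.0255,-0.207,-0.2],[0,0,0,0.058,0.0255,-0.207,0.6],[0,0,0,0.058,0.0255,-0.207,1],[0,0,0,0.058,0.0255,-0.207,1]], "force": 15}}

```text
clock: 4.8
eef_pos: [0.6263, -0.1598, 0.0502]
tcp_rot: [0.146, 0.693, 0.145, -0.691]
wrist_force: [-0.1, -1.0, 1.0]
opening: 0.0359
```

{"op": "send_rows", "data": {"deltas": [[0,0,0,0,0,0,1],[0,0,0,0,0,0,1],[0,0,0,0,0,0.05,1],[0,0,0,0,0,0.1,1],[0,0,0,0,0,0.15,1],[0,0,0,0,0,0.2,1],[0,0,0,-0.05,0.03,0.22,1],[0,0,0,-0.1,0.06,0.22,1],[0,0,0,-0.1,0.06,0.22,1],[0,0,0,-0.1,0.06,0.22,1]]}}

```text
clock: 5.8
eef_pos: [0.5231, -0.0977, 0.2697]
tcp_rot: [0.146, 0.692, 0.146, -0.691]
wrist_force: [0.2, 0.3, -0.5]
opening: 0.0335
```

```bash
python3 look.py wrist w2.png canister:0 canister_rim:.11 vial_mid:.2 
```

```text
5.8 tcp [ 0.5231 -0.0977  0.2697] jaw az -66.1 down [ 0.001 -0.    -1.   ] open 0.0335 F [ 0.2  0.3 -0.5] q [ 0.23  0.26 -0.19  1.72  0.05  1.16 -1.12]
cam [ 0.59  -0.068  0.429] [-0.25 -0.11 -0.96]
canister 0.95 [234. 112.] [ 0.5755 -0.0414]
canister_rim 0.68 [222. 112.] [ 0.5739 -0.0365]
vial_mid 0.7 [257. 234.] [ 0.4978 -0.1107]
```

View pics/w2.png

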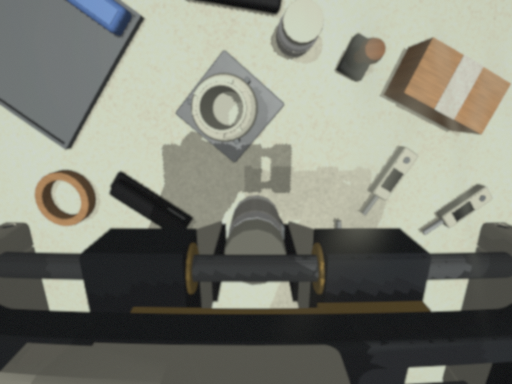

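Vial is held. Next, a zoom on the canister with the model overlaid.

```bash
cat > rect.py <<'E'
from h import *
# rectified top-down patches at given heights
def patch(c,cx,cy,z,s=.075,n=380):
    g=np.linspace(s,-s,n); X,Y=np.meshgrid(g,g,indexing='ij') # rows: +x up, cols: +y left
    P=np.stack([cx+X,cy+Y,np.full_like(X,z)],-1).reshape(-1,3)
    uv=proj(c,P).reshape(n,n,2).astype(np.float32)
    return cv2.remap(c['pixels'],uv[...,0],uv[...,1],cv2.INTER_CUBIC)
E
python3 - <<'E'
from rect import *
c=cam('wrist')
pc=np.array([atz(c,u,.008)[:2] for u in [(227,50),(283,104),(236,160),(177,107)]]); print(pc.round(4),pc.mean(0).round(4))
for i in range(4):
    d=pc[i]-pc[i-1]; print(np.hypot(*d).round(4),np.degrees(np.arctan2(d[1],d[0])).round(1)%90)
cx,cy=.574,-.036
ims=[]
for z in (.11,.075):
    im=patch(c,cx,cy,z); n=380; k=n/.15
    for r in (.0225,.0265) if z>.1 else (.039,): cv2.circle(im,(n//2,n//2),int(r*k),(0,0,255),1)
    ims.append(im)
cv2.imwrite('pics/can.png',np.hstack(ims))
E
```

```text
[[ 0.6487 -0.0055]
 [ 0.6154 -0.1028]
 [ 0.5175 -0.0737]
 [ 0.5532  0.0302]] [ 0.5837 -0.0379]
0.1019 69.5
0.1028 71.1
0.1022 73.5
0.1098 71.0
```

View pics/can.png

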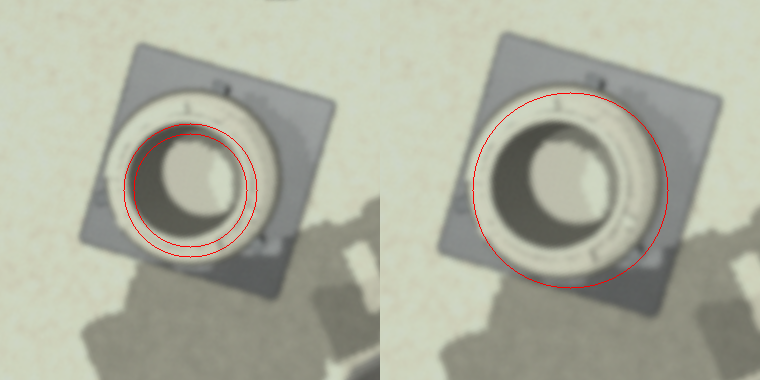

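Bore centre ≈ (0.577,-0.035); the three ribs give yaw ≈ -18.5° (mod 120), agreeing with the plate edges. Moving the vial over it.

{"op": "send_rows", "data": {"deltas": [[0,0,0,0.03,0.035,0,1],[0,0,0,0.053,0.065,-0.02,1],[0,0,0,0.053,0.065,-0.06,1],[0,0,0,0.053,0.065,-0.09,1],[0,0,0,0.053,0.065,-0.09,1],[0,0,0,0.053,0.065,-0.09,1]]}}

```text
clock: 6.65
eef_pos: [0.5785, -0.035, 0.1784]
tcp_rot: [-0.145, -0.692, -0.145, 0.692]
wrist_force: [0.7, -0.3, 0.2]
opening: 0.0333
```

```bash
python3 look.py wrist w3.png canister_rim:.11 canister:0
```

```text
6.65 tcp [ 0.5785 -0.035   0.1784] jaw az -66.3 down [-0.001  0.    -1.   ] open 0.0333 F [ 0.7 -0.3  0.2] q [ 0.12  0.42 -0.21  1.73  0.1   1.   -1.28]
cam [ 0.646 -0.005  0.338] [-0.25 -0.11 -0.96]
canister_rim 0.68 [256. 204.] [ 0.578  -0.0355]
canister 0.98 [256. 175.] [ 0.5775 -0.0365]
```

View pics/w3.png

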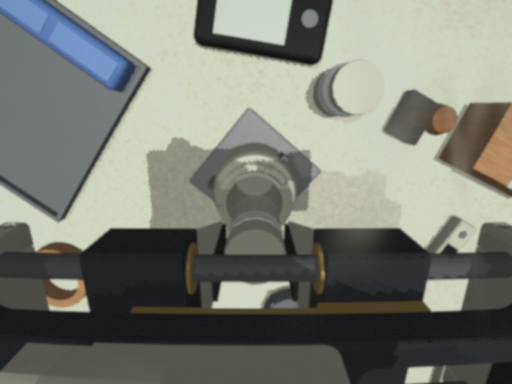

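{"op": "send_rows", "data": {"deltas": [[0,0,0,0,-0.001,-0.02,1],[0,0,0,0,-0.001,-0.04,1],[0,0,0,0,-0.001,-0.055,1],[0,0,0,0,-0.001,-0.063,1],[0,0,0,0,-0.001,-0.063,1],[0,0,0,0,-0.001,-0.063,0.15],[0,0,0,0,-0.001,-0.063,0.15],[0,0,0,0,-0.001,-0.063,0],[0,0,0,0,-0.001,-0.063,0],[0,0,0,0,-0.001,-0.063,-0.1]]}}

```text
clock: 7.8
eef_pos: [0.5783, -0.0356, 0.1157]
tcp_rot: [0.146, 0.692, 0.146, -0.692]
wrist_force: [0.8, 0.5, 0.1]
opening: 0.0488
```

{"op": "send_rows", "data": {"deltas": [[0,0,0,0,0,0.05,-0.2],[0,0,0,0,0,0.1,-0.2],[0,0,0,-0.03,-0.01,0.15,-0.2],[0,0,0,-0.07,-0.03,0.17,-0.2],[0,0,0,-0.11,-0.05,0.17,-0.2],[0,0,0,-0.13,-0.06,0.17,-0.2],[0,0,0,-0.13,-0.06,0.17,-0.2],[0,0,0,-0.13,-0.06,0.17,-0.2]]}}

```text
clock: 8.6
eef_pos: [0.4484, -0.0955, 0.2859]
tcp_rot: [0.146, 0.692, 0.145, -0.692]
wrist_force: [0.2, -0.0, -0.2]
opening: 0.0552
```

```bash
python3 look.py wrist w4.png canister_rim:.11 cap_knob:.044 cap_foot:0 vial_mid:.041; python3 - <<'E'
from rect import *
c=cam('wrist')
a=patch(c,.578,-.036,.074); b=patch(c,.427,-.152,.044); b2=patch(c,.427,-.152,.015)
cv2.imwrite('pics/chk4.png',np.vstack([np.hstack([cv2.resize(a,(300,300)),cv2.resize(b,(300,300))]),np.hstack([cv2.resize(b2,(300,300)),cv2.resize(c['pixels'],(300,300))])]))
E
```

```text
8.6 tcp [ 0.4484 -0.0955  0.2859] jaw az -66.3 down [ 0.001 -0.    -1.   ] open 0.0552 F [ 0.2 -0.  -0.2] q [ 0.27  0.12 -0.2   1.85  0.03  1.16 -1.09]
cam [ 0.515 -0.066  0.445] [-0.25 -0.11 -0.96]
canister_rim 0.58 [254.  45.] [ 0.5765 -0.0381]
cap_knob 0.84 [282. 191.] [ 0.4286 -0.1456]
vial_mid 0.8 [254.  55.] [ 0.5772 -0.0369]
```

View pics/chk4.png

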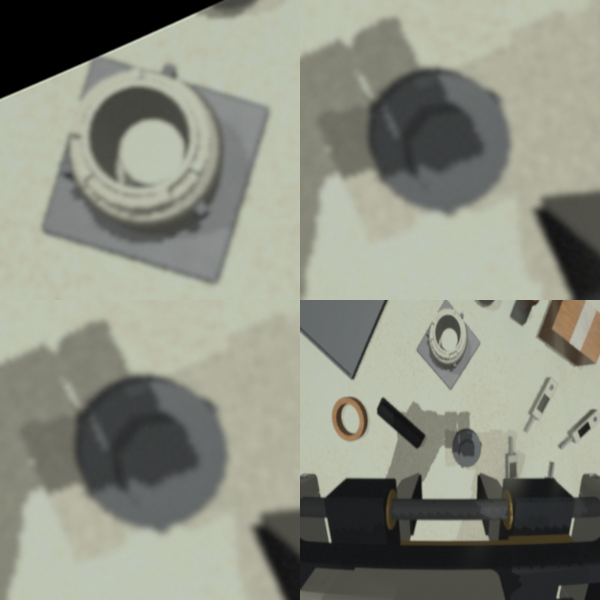

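Vial sits in the bore. Cap ribs give yaw ≈ -52°. Rotating the jaws to +38° (a flat pair) over the knob.

{"op": "send_rows", "data": {"deltas": [[0,0,8.5,-0.01,-0.02,-0.01,-0.4],[0,0,17,-0.02,-0.04,-0.03,-0.4],[0,0,25.5,-0.02,-0.0535,-0.05,-0.4],[0,0,34,-0.02,-0.0535,-0.07,-0.4],[0,0,42.5,-0.02,-0.0535,-0.09,-0.4],[0,0,51,-0.02,-0.0535,-0.11,-0.4],[0,0,59.5,-0.02,-0.0535,-0.12,-0.4],[0,0,68,-0.02,-0.0535,-0.13,-0.4],[0,0,76.5,-0.02,-0.0535,-0.14,-0.4],[0,0,85,-0.02,-0.0535,-0.15,-0.4]]}}

```text
clock: 9.9
eef_pos: [0.4286, -0.1487, 0.1348]
tcp_rot: [0.576, 0.41, 0.576, -0.41]
wrist_force: [-0.1, 0.1, 1.1]
opening: 0.0643
```

{"op": "send_rows", "data": {"deltas": [[0,0,8.5,0,0,-0.01,-0.4],[0,0,17,0,0,-0.015,-0.4],[0,0,19.3,0,0,-0.015,-0.4],[0,0,19.3,0,0,-0.015,-0.4],[0,0,19.3,0,0,-0.015,-0.4]]}}

```text
clock: 10.4
eef_pos: [0.4285, -0.1489, 0.1203]
tcp_rot: [0.635, 0.31, 0.636, -0.31]
wrist_force: [0.3, 0.4, -0.5]
opening: 0.0643
```

```bash
python3 look.py wrist w5.png cap_knob:.044 cap_foot:0
```

```text
10.4 tcp [ 0.4285 -0.1489  0.1203] jaw az 38.0 down [ 0.  0. -1.] open 0.0643 F [ 0.3  0.4 -0.5] q [ 0.55  0.33 -0.42  2.08  0.19  0.77  0.69]
cam [ 0.384 -0.091  0.28 ] [ 0.17 -0.21 -0.96]
cap_knob 0.6 [250. 204.] [ 0.4284 -0.1542]
```

View pics/w5.png

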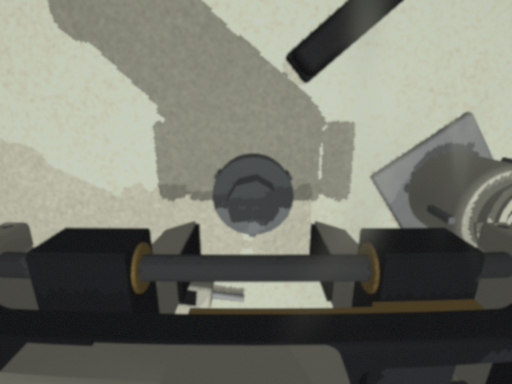

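```bash
python3 - <<'E'
from rect import *
c=cam('wrist')
for z in (.02,.028,.031): print(z,atz(c,(253,194.5),z).round(4))
g=cv2.cvtColor(patch(c,.4285,-.151,.057,.04,400),cv2.COLOR_BGR2GRAY)
b=patch(c,.4285,-.151,.02,.05,400)
g=np.clip((g.astype(float)-30)*3,0,255).astype(np.uint8)
cv2.imwrite('pics/knob.png',np.hstack([cv2.cvtColor(g,cv2.COLOR_GRAY2BGR),b]))
E
```

```text
0.02 [ 0.4291 -0.1515  0.02  ]
0.028 [ 0.4277 -0.1496  0.028 ]
0.031 [ 0.4271 -0.1489  0.031 ]
```

View pics/knob.png

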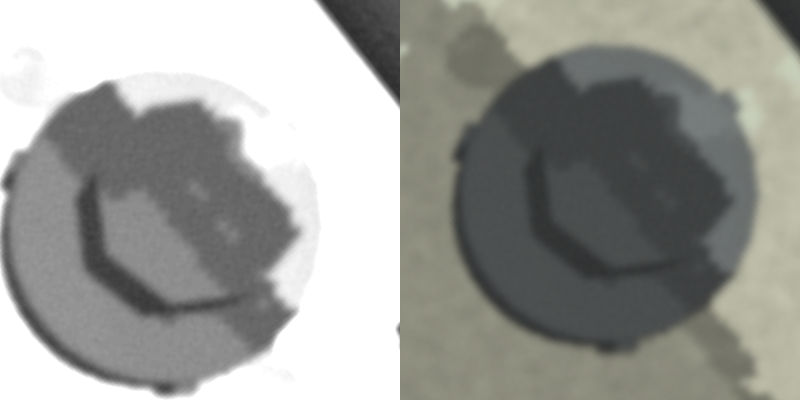

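{"op": "send_rows", "data": {"deltas": [[0,0,-1.5,-0.0005,-0.001,-0.04,-0.4],[0,0,-1.5,-0.0005,-0.001,-0.07,-0.4],[0,0,-1.5,-0.0005,-0.001,-0.084,-0.4],[0,0,-1.5,-0.0005,-0.001,-0.084,-0.4],[0,0,-1.5,-0.0005,-0.001,-0.084,0],[0,0,-1.5,-0.0005,-0.001,-0.084,0.3],[0,0,-1.5,-0.0005,-0.001,-0.084,1],[0,0,-1.5,-0.0005,-0.001,-0.084,1],[0,0,-1.5,-0.0005,-0.001,-0.084,1],[0,0,-1.5,-0.0005,-0.001,-0.084,1]], "force": 40}}

```text
clock: 11.6
eef_pos: [0.4284, -0.1503, 0.0372]
tcp_rot: [0.632, 0.318, 0.631, -0.318]
wrist_force: [-0.2, -0.6, 7.5]
opening: 0.0409
```

{"op": "send_rows", "data": {"deltas": [[0,0,0,0,0,0.04,1],[0,0,0,0,0,0.09,1],[0,0,0,0.03,0.02,0.13,1],[0,0,-3,0.07,0.05,0.16,1],[0,0,-5,0.09,0.06,0.18,1],[0,0,-5,0.1,0.07,0.19,1],[0,0,-5,0.1,0.07,0.19,1],[0,0,-5,0.1,0.07,0.19,1]]}}

```text
clock: 12.4
eef_pos: [0.5268, -0.0803, 0.2258]
tcp_rot: [0.617, 0.345, 0.618, -0.345]
wrist_force: [-0.4, -0.9, -1.3]
opening: 0.0413
```

```bash
python3 look.py wrist w6.png cap_knob:.233 canister_rim:.11 canister:0; python3 - <<'E'
from rect import *
c=cam('wrist'); s=cam('scene','s6.png')
cv2.imwrite('pics/six.png',np.hstack([c['pixels'][:,:400],cv2.resize(s['pixels'][100:260,200:367],(400,384))]))
E
```

```text
12.4 tcp [ 0.5268 -0.0803  0.2258] jaw az 31.6 down [-0.001 -0.    -1.   ] open 0.0413 F [-0.4 -0.9 -1.3] q [ 0.39  0.33 -0.44  1.77  0.16  1.08  0.45]
cam [ 0.489 -0.018  0.385] [ 0.14 -0.23 -0.96]
cap_knob 0.56 [310. 164.] [ 0.5281 -0.0261]
canister_rim 0.71 [328. 178.] [ 0.5821 -0.0347]
canister 0.62 [307. 157.] [ 0.5792 -0.0323]
```

View pics/six.png

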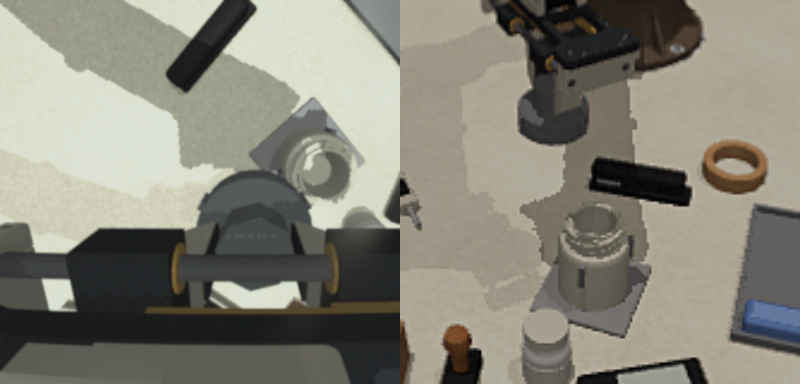

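{"op": "send_rows", "data": {"deltas": [[0,0,0,0.026,0.023,0,1],[0,0,0,0.0522,0.0458,-0.02,1],[0,0,0,0.0522,0.0458,-0.05,1],[0,0,0,0.0522,0.0458,-0.063,1],[0,0,0,0.0522,0.0458,-0.063,1],[0,0,0,0.0522,0.0458,-0.063,1]]}}

```text
clock: 13.3
eef_pos: [0.5797, -0.0351, 0.164]
tcp_rot: [0.617, 0.345, 0.617, -0.346]
wrist_force: [0.5, 0.2, -0.9]
opening: 0.0414
```

```bash
python3 look.py scene s7.png canister_rim:.11;  python3 - <<'E'
from h import *
a=cam('wrist')['pixels'];s=cv2.imread('pics/s7.png'); t=cam('top')['pixels']
cv2.imwrite('pics/sev.png',np.hstack([cv2.resize(s[140:250,225:340],(400,384),interpolation=cv2.INTER_CUBIC),a[:,60:460]]))
E
```

```text
13.3 tcp [ 0.5797 -0.0351  0.164 ] jaw az 31.5 down [-0. -0. -1.] open 0.0414 F [ 0.5  0.2 -0.9] q [ 0.27  0.46 -0.43  1.73  0.22  0.99  0.31]
cam [ 1.217 -0.029  0.711] [-0.72 -0.06 -0.69]
canister_rim 0.73 [280. 189.] [ 0.5705 -0.0378]
```

View pics/sev.png

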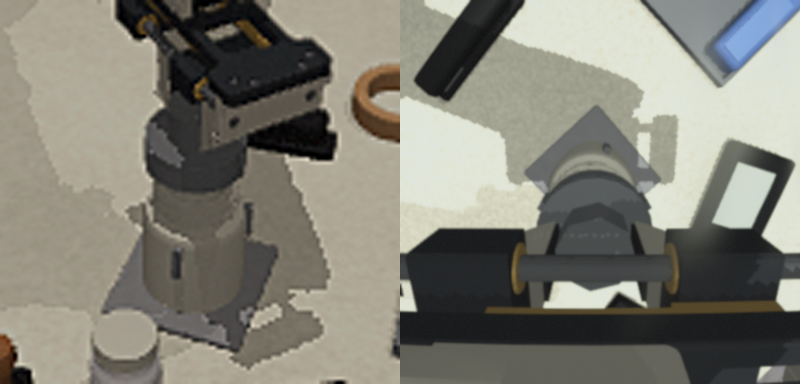

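The cap is aligned above the neck in both views. Lowering it.

{"op": "send_rows", "data": {"deltas": [[0,0,0,-0.0007,0.0005,-0.008,1],[0,0,0,-0.0007,0.0005,-0.016,1],[0,0,0,-0.0007,0.0005,-0.021,1],[0,0,0,-0.0007,0.0005,-0.021,1]]}}

```text
clock: 13.9
eef_pos: [0.5784, -0.0338, 0.1412]
tcp_rot: [0.617, 0.345, 0.618, -0.345]
wrist_force: [-0.5, 0.2, -1.3]
opening: 0.0411
```

{"op": "send_rows", "data": {"deltas": [[0,0,0,0,0,-0.002,1],[0,0,0,0,0,-0.004,1],[0,0,0,0,0,-0.004,1]]}}

```text
clock: 14.2
eef_pos: [0.579, -0.0338, 0.1382]
tcp_rot: [0.617, 0.345, 0.617, -0.345]
wrist_force: [-1.2, -0.1, -1.8]
opening: 0.0411
```

{"op": "send_rows", "data": {"deltas": [[0,0,0,0,0,-0.001,1],[0,0,0,0,0,-0.003,1],[0,0,0,0,0,-0.003,1]]}}

```text
clock: 14.5
eef_pos: [0.579, -0.0337, 0.1365]
tcp_rot: [0.617, 0.345, 0.617, -0.345]
wrist_force: [-7.1, -0.7, 11.6]
opening: 0.0409
```

{"op": "send_rows", "data": {"deltas": [[0,0,0,-0.0012,0,0,1],[0,0,4,-0.0012,0,0,1],[0,0,8,-0.0012,0,0,1],[0,0,12,-0.0012,0,0,1]]}}

```text
clock: 14.9
eef_pos: [0.5788, -0.0347, 0.1371]
tcp_rot: [0.651, 0.278, 0.649, -0.279]
wrist_force: [-6.0, -2.7, 16.5]
opening: 0.0413
```

{"op": "send_rows", "data": {"deltas": [[0,0,5,0,0,0,1],[0,0,10,0,0,0,1],[0,0,10,0,0,0,1]]}}

```text
clock: 15.2
eef_pos: [0.5789, -0.0348, 0.1377]
tcp_rot: [0.673, 0.22, 0.671, -0.221]
wrist_force: [-6.1, -2.7, 19.8]
opening: 0.0412
```

{"op": "send_rows", "data": {"deltas": [[0,0,5,-0.0005,-0.0005,0.001,1],[0,0,10,-0.0005,-0.0005,0.001,1],[0,0,10,-0.0005,-0.0005,0.001,1]]}}

```text
clock: 15.5
eef_pos: [0.5779, -0.0344, 0.1366]
tcp_rot: [0.689, 0.161, 0.688, -0.161]
wrist_force: [-0.4, -0.3, -2.1]
opening: 0.0412
```

{"op": "send_rows", "data": {"deltas": [[0,0,4,0,0,0,1],[0,0,8,0,0,0,1],[0,0,8,0,0,0,1]]}}

```text
clock: 15.8
eef_pos: [0.5777, -0.0342, 0.1363]
tcp_rot: [0.698, 0.114, 0.698, -0.114]
wrist_force: [-0.2, -0.7, -2.4]
opening: 0.0413
```

Force vanished, so the lugs are over the drop-in places. Lowering.

{"op": "send_rows", "data": {"deltas": [[0,0,0,0,0,-0.002,1],[0,0,0,0,0,-0.004,1],[0,0,0,0,0,-0.004,1]]}}

```text
clock: 16.1
eef_pos: [0.5773, -0.0342, 0.132]
tcp_rot: [0.698, 0.114, 0.698, -0.114]
wrist_force: [1.1, 0.1, -0.2]
opening: 0.0414
```

{"op": "send_rows", "data": {"deltas": [[0,0,0,0,0,-0.002,1],[0,0,0,0,0,-0.002,1]]}}

```text
clock: 16.3
eef_pos: [0.5778, -0.0342, 0.1309]
tcp_rot: [0.698, 0.113, 0.698, -0.114]
wrist_force: [-1.1, -0.8, 5.2]
opening: 0.0411
```

{"op": "send_rows", "data": {"deltas": [[0,0,-6,0,0,-0.0004,1],[0,0,-12,0,0,-0.0009,1],[0,0,-18,0,0,-0.0013,1],[0,0,-24,0,0,-0.0018,1],[0,0,-30,0,0,-0.0022,1]]}}

```text
clock: 16.8
eef_pos: [0.5781, -0.0336, 0.1287]
tcp_rot: [0.645, 0.292, 0.644, -0.291]
wrist_force: [-0.3, -0.1, 2.1]
opening: 0.0409
```

{"op": "send_rows", "data": {"deltas": [[0,0,-6,0,0,-0.0004,1],[0,0,-12,0,0,-0.0009,1],[0,0,-18,0,0,-0.0013,1],[0,0,-24,0,0,-0.0018,1],[0,0,-30,0,0,-0.0022,1],[0,0,-36,0,0,-0.0027,1],[0,0,-42,0,0,-0.0031,1],[0,0,-42,0,0,-0.0031,1]]}}

```text
clock: 17.6
eef_pos: [0.5783, -0.034, 0.1256]
tcp_rot: [0.498, 0.503, 0.497, -0.502]
wrist_force: [1.1, -0.7, 1.7]
opening: 0.0409
```

{"op": "send_rows", "data": {"deltas": [[0,0,-6,0,0,-0.0004,1],[0,0,-12,0,0,-0.0009,1],[0,0,-18,0,0,-0.0013,1],[0,0,-24,0,0,-0.0018,1],[0,0,-30,0,0,-0.0022,1],[0,0,-36,0,0,-0.0027,1],[0,0,-42,0,0,-0.0031,1],[0,0,-42,0,0,-0.0031,1]]}}

```text
clock: 18.4
eef_pos: [0.5781, -0.0342, 0.1225]
tcp_rot: [0.286, 0.647, 0.285, -0.647]
wrist_force: [0.6, 0.6, 4.0]
opening: 0.0412
```

```bash
python3 -c "
from h import *
o=get_obs();print(o['ft_torque'],o['wrist_force'],o['eef_pos'],o['joint_positions'])"
```

```text
[-0.19859837 -0.31098433 -0.10643615] [0.57050206 0.57615043 3.99442197] [ 0.57811449 -0.03423567  0.12246186] [ 0.03186923  0.46960167 -0.09049418  1.80437759  0.05415294  0.86864685
 -0.82345934]
```

{"op": "send_rows", "data": {"deltas": [[0,0,-3,0,0,-0.0002,1],[0,0,-6,0,0,-0.0005,1],[0,0,-8,0,0,-0.0006,1],[0,0,-8,0,0,-0.0006,1]]}}

```text
clock: 18.8
eef_pos: [0.579, -0.0339, 0.1224]
tcp_rot: [0.241, 0.666, 0.241, -0.664]
wrist_force: [1.9, 1.6, 6.1]
opening: 0.0413
```

```bash
python3 look.py wrist w8.png; python3 -c "
from h import *
o=get_obs();print(o['ft_torque'],o['wrist_force'],o['eef_pos'])"
```

```text
18.8 tcp [ 0.579  -0.0339  0.1224] jaw az -50.2 down [ 0.003  0.    -1.   ] open 0.0413 F [1.9 1.6 6.1] q [ 0.01  0.47 -0.06  1.81  0.03  0.86 -0.94]
cam [0.635 0.013 0.282] [-0.21 -0.17 -0.96]
[ 0.04434851 -0.58971296  0.00813036] [1.83682408 0.8721948  6.88809534] [ 0.57894615 -0.03398656  0.12240388]
```

{"op": "send_rows", "data": {"deltas": [[0,0,-3,0,0,0,1],[0,0,-6,0,0,0,1],[0,0,-10,0,0,0,1],[0,0,-10,0,0,0,1]]}}

```text
clock: 19.25
eef_pos: [0.5788, -0.0343, 0.1224]
tcp_rot: [0.182, 0.684, 0.181, -0.682]
wrist_force: [1.5, 0.6, 7.0]
opening: 0.0414
```

```bash
python3 -c "
from h import *
o=get_obs();print(o['ft_torque'],o['wrist_force'],o['eef_pos'])"
```

```text
[-0.25170344 -0.39578737  0.00543484] [1.54243744 0.6360993  6.97030448] [ 0.57884013 -0.03432613  0.12235543]
```

Height no longer falls (knob ≈ 129 mm) and it's past 120°, so the cap is home. Releasing and moving to the loggers.

{"op": "send_rows", "data": {"deltas": [[0,0,0,0,0,0,0],[0,0,0,0,0,0,-0.2],[0,0,0,0,0,0,-0.2],[0,0,0,0,0,0.05,-0.2],[0,0,0,0,0,0.1,-0.2],[0,0,0,-0.01,-0.05,0.14,-0.2],[0,0,0,-0.03,-0.1,0.16,-0.2],[0,0,0,-0.06,-0.14,0.18,-0.2],[0,0,0,-0.08,-0.17,0.19,-0.2],[0,0,0,-0.08,-0.17,0.19,-0.2]]}}

```text
clock: 20.25
eef_pos: [0.4945, -0.2102, 0.3133]
tcp_rot: [0.179, 0.684, 0.177, -0.684]
wrist_force: [0.0, -0.2, 0.5]
opening: 0.0549
```

```bash
cat > logs.py <<'E'
from h import *
from scipy.optimize import minimize
c=cam('wrist',None); o=get_obs(); print(o['eef_pos'],o['clock'])
t=cam('top')
for n,cc in (('wrist',c),('top',t)):
  for i in range(1,5):
    for k in ('mid','tip'):
      for d in models.place_of(f'logger{i}_{k}',n)[:1]:
        print(n,i,k,round(d['score'],2),np.round(d['location']),atz(cc,d['location'],.012).round(4)[:2])
  for d in models.place_of('cap_knob',n)[:1]: print(n,'knob',d['score'],atz(cc,d['location'],.129).round(4))
# tray corners (top rim z=.014)
m=models.masks_of('tray','top')[0]; mk=m['mask'].astype(np.uint8)
P=np.argwhere(mk)[:,::-1]; W=np.array([atz(t,p,.014)[:2] for p in P])*1000
r=cv2.minAreaRect(W.astype(np.float32)); print('tray',m['score'],r)
cv2.imwrite('pics/both.png',np.hstack([c['pixels'][:,:],cv2.resize(t['pixels'][120:270,85:275],(288,384))[:, :]]))
E
python3 logs.py
```

```text
[ 0.49494043 -0.20945852  0.31306782] 20.3
wrist 1 mid 0.95 [274. 212.] [ 0.4297 -0.2829]
wrist 1 tip 0.85 [280. 169.] [ 0.4982 -0.2553]
wrist 2 mid 0.88 [397. 171.] [ 0.5887 -0.4218]
wrist 2 tip 0.57 [355. 191.] [ 0.527  -0.3813]
wrist 3 mid 0.66 [326. 129.] [ 0.5874 -0.2853]
wrist 3 tip 0.69 [299. 164.] [ 0.52   -0.2771]
wrist 4 tip 0.69 [343. 206.] [ 0.4958 -0.3787]
wrist knob 0.68 [ 0.5789 -0.0317  0.129 ]
top 1 mid 0.36 [318. 144.] [ 0.7068 -0.2832]
top 2 mid 0.74 [236. 182.] [ 0.5879 -0.034 ]
top 2 tip 0.24 [318. 184.] [ 0.5844 -0.283 ]
top 3 mid 0.59 [319. 185.] [ 0.5833 -0.287 ]
top 3 tip 0.44 [316. 142.] [ 0.7145 -0.2783]
top 4 mid 0.54 [217. 246.] [0.399  0.0202]
top knob 0.91 [ 0.5728 -0.0321  0.129 ]
tray 0.78 ((562.1500244140625, 266.08740234375), (268.38385009765625, 218.8065948486328), 78.02021789550781)
```

View pics/both.png

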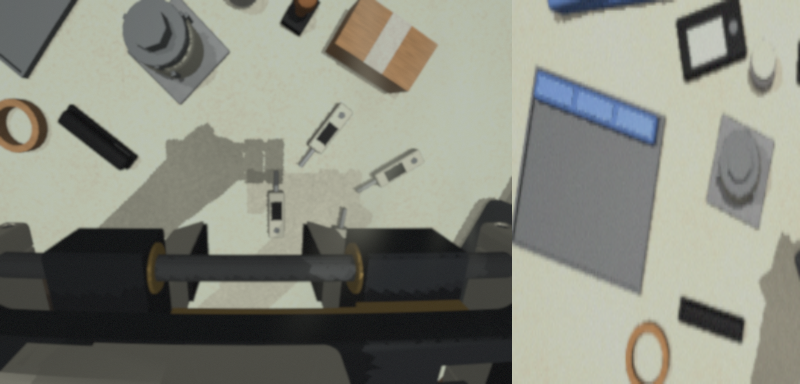

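The cap is on the canister, at wrist-image pixel (155,30). All four loggers show with lengths that match. Starting with logger 1.

{"op": "send_rows", "data": {"deltas": [[0,0,-4,-0.02,-0.025,-0.03,-0.2],[0,0,-8,-0.04,-0.05,-0.06,-0.2],[0,0,-8,-0.065,-0.073,-0.1,-0.2],[0,0,-8,-0.065,-0.073,-0.14,-0.2],[0,0,-8,-0.065,-0.073,-0.183,-0.2],[0,0,-8,-0.065,-0.073,-0.183,-0.2],[0,0,-8,-0.065,-0.073,-0.183,-0.2]]}}

```text
clock: 22.0
eef_pos: [0.4325, -0.2772, 0.1289]
tcp_rot: [-0.132, -0.694, -0.133, 0.695]
wrist_force: [0.6, -0.0, 1.2]
opening: 0.0552
```

```bash
cat > lg.py <<'E'
import sys
from h import *
# lg.py i off : measure logger i; desired jaw = yaw+off ; print deltas
i,off=sys.argv[1],float(sys.argv[2])
o=get_obs(); M=rot(o['tcp_rot']).as_matrix(); jaw=np.degrees(np.arctan2(M[1,1],M[0,1])); p=np.array(o['eef_pos'])
print('t',round(o['clock'],2),'tcp',p.round(4),'jaw',jaw.round(1),'open',round(o['opening'],3),'q',np.round(o['joint_positions'],2))
c=cam('wrist',f'lg{i}.png')
g={}
for k in ('mid','tip'):
    for d in models.place_of(f'logger{i}_{k}','wrist')[:2]:
        w=atz(c,d['location'],.01); print(k,round(d['score'],2),np.round(d['location']),w.round(4)[:2]); g.setdefault(k,w)
for m in models.masks_of(f'logger{i}_mid','wrist')[:1]:
    pts=np.argwhere(m['mask'])[:,::-1].astype(float); W=np.array([atz(c,q,.02)[:2] for q in pts])*1000
    r=cv2.minAreaRect(W.astype(np.float32)); print('mask',round(m['score'],2),np.round(r[0],1),np.round(r[1],1),round(r[2],1))
if len(g)==2:
    d=g['tip']-g['mid']; yaw=np.degrees(np.arctan2(d[1],d[0])); print('yaw',yaw.round(1),'len',np.hypot(*d[:2]).round(4),'drz',round((yaw+off-jaw+180)%360-180,1),'dxy',(g['mid']-p)[:2].round(4))
E
python3 lg.py 1 -90
```

```text
t 22.0 tcp [ 0.4325 -0.2772  0.1289] jaw -68.4 open 0.055 q [ 0.37  0.37  0.12  1.97 -0.06  0.81 -0.67]
mid 0.71 [261. 192.] [ 0.429  -0.2841]
tip 0.94 [254. 117.] [ 0.4939 -0.2512]
mask 0.73 [ 444.3 -278.3] [112.9  26.1] 30.2
yaw 26.9 len 0.0727 drz 5.3 dxy [-0.0035 -0.0069]
```

{"op": "send_rows", "data": {"deltas": [[0,0,5,-0.0035,-0.0078,-0.04,-0.2],[0,0,5,-0.0035,-0.0078,-0.08,-0.2],[0,0,5,-0.0035,-0.0078,-0.115,-0.2],[0,0,5,-0.0035,-0.0078,-0.124,-0.2],[0,0,5,-0.0035,-0.0078,-0.124,0.2],[0,0,5,-0.0035,-0.0078,-0.124,1],[0,0,5,-0.0035,-0.0078,-0.124,1],[0,0,5,-0.0035,-0.0078,-0.124,1],[0,0,5,-0.0035,-0.0078,-0.124,1],[0,0,5,-0.0035,-0.0078,-0.124,1]], "force": 25}}

```text
clock: 23.2
eef_pos: [0.43, -0.2856, 0.0058]
tcp_rot: [0.163, 0.689, 0.162, -0.687]
wrist_force: [-1.5, 0.6, 9.5]
opening: 0.0261
```

{"op": "send_rows", "data": {"deltas": [[0,0,0,0,0,0.05,1],[0,0,0,0,0,0.1,1],[0,0,0,0.01,0.03,0.15,1],[0,0,-5,0.02,0.08,0.18,1],[0,0,-10,0.03,0.12,0.2,1],[0,0,-15,0.03,0.17,0.2,1],[0,0,-20,0.03,0.22,0.2,1],[0,0,-25,0.04,0.27,0.2,1],[0,0,-30,0.05,0.32,0.2,1],[0,0,-35,0.06,0.36,0.2,1]]}}

```text
clock: 24.2
eef_pos: [0.4876, 0.0725, 0.2053]
tcp_rot: [-0.053, 0.705, -0.053, -0.705]
wrist_force: [0.9, -0.5, -0.8]
opening: 0.0261
```

{"op": "send_rows", "data": {"deltas": [[0,0,-4,0.015,0.05,0,1],[0,0,-4,0.027,0.1145,0.03,1],[0,0,-4,0.027,0.1145,0.05,1],[0,0,-4,0.027,0.1145,0.05,1],[0,0,-4,0.027,0.1145,0.05,1]]}}

```text
clock: 24.7
eef_pos: [0.5149, 0.1851, 0.2549]
tcp_rot: [-0.076, 0.703, -0.076, -0.703]
wrist_force: [-0.8, -0.4, -1.0]
opening: 0.0261
```

```bash
python3 look.py wrist tr.png tray:0; python3 look.py scene tr2.png tray:0
```

```text
24.7 tcp [0.5149 0.1851 0.2549] jaw az -102.4 down [ 0.001  0.    -1.   ] open 0.0261 F [-0.8 -0.4 -1. ] q [-0.45  0.29  0.01  1.72 -0.    1.13 -2.23]
cam [0.586 0.17  0.414] [-0.26  0.06 -0.96]
tray 0.85 [194. 142.] [0.5623 0.2627]
24.8 tcp [0.5143 0.1833 0.2537] jaw az -102.5 down [-0.001 -0.001 -1.   ] open 0.0261 F [-0.2  0.2 -1.3] q [-0.45  0.29  0.01  1.73 -0.    1.13 -2.23]
cam [ 1.217 -0.029  0.711] [-0.72 -0.06 -0.69]
tray 0.63 [393. 225.] [0.5756 0.2724]
```

View pics/tr.png

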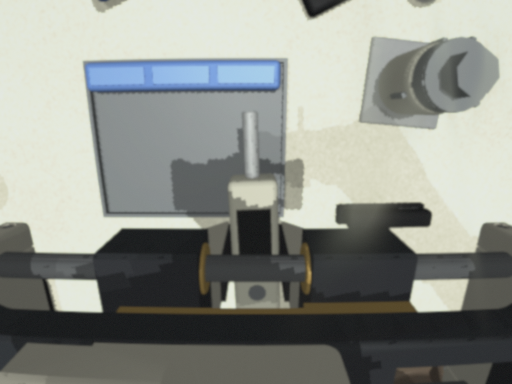

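```bash
python3 - <<'E'
from h import *
c=cam('wrist')
P=np.array([atz(c,u,.014)[:2] for u in [(84,61),(287,58),(286,215),(106,216)]]); print(P.round(4),P.mean(0).round(4))
for i in range(4):
    d=P[i]-P[i-1]; print(np.hypot(*d).round(4),np.degrees(np.arctan2(d[1],d[0])).round(1))
E
```

```text
[[0.6954 0.3694]
 [0.6387 0.1141]
 [0.4318 0.1558]
 [0.4874 0.4137]] [0.5633 0.2633]
0.2126 -12.0
0.2615 -102.5
0.2111 168.6
0.2638 77.8
```

{"op": "send_rows", "data": {"deltas": [[0,0,0,0.0035,0.0035,-0.05,1],[0,0,0,0.0035,0.0035,-0.1,1],[0,0,0,0.0035,0.0035,-0.15,1],[0,0,0,0.0035,0.0035,-0.2,1],[0,0,0,0.0035,0.0035,-0.23,1],[0,0,0,0.0035,0.0035,-0.243,1],[0,0,0,0.0035,0.0035,-0.243,1],[0,0,0,0.0035,0.0035,-0.243,0.22],[0,0,0,0.0035,0.0035,-0.243,0.22],[0,0,0,0.0035,0.0035,-0.243,0.22]]}}

```text
clock: 25.95
eef_pos: [0.5191, 0.1887, 0.0124]
tcp_rot: [-0.077, 0.703, -0.076, -0.702]
wrist_force: [0.2, 1.3, -0.3]
opening: 0.0357
```

{"op": "send_rows", "data": {"deltas": [[0,0,0,0,0,0.05,0.22],[0,0,0,0,0,0.1,0.22],[0,0,0,0,0,0.15,-0.2],[0,0,0,0,-0.04,0.2,-0.2],[0,0,8,0,-0.09,0.2,-0.2],[0,0,16,0,-0.14,0.2,-0.2],[0,0,24,-0.01,-0.19,0.2,-0.2],[0,0,32,-0.02,-0.24,0.2,-0.2],[0,0,40,-0.03,-0.29,0.2,-0.2],[0,0,40,-0.04,-0.34,0.2,-0.2]]}}

```text
clock: 26.95
eef_pos: [0.4843, -0.1226, 0.2123]
tcp_rot: [0.171, 0.687, 0.17, -0.686]
wrist_force: [1.9, -0.7, -0.4]
opening: 0.0552
```

{"op": "send_rows", "data": {"deltas": [[0,0,-2,-0.01,-0.05,0,-0.2],[0,0,-2,-0.02,-0.1,0,-0.2],[0,0,-2,-0.03,-0.15,0,-0.2],[0,0,-2,-0.04,-0.2,0,-0.2],[0,0,-2,-0.05,-0.24,-0.03,-0.2],[0,0,-2,-0.052,-0.27,-0.06,-0.2],[0,0,-2,-0.052,-0.27,-0.08,-0.2],[0,0,-2,-0.052,-0.27,-0.08,-0.2]]}}

```text
clock: 27.75
eef_pos: [0.4305, -0.3912, 0.1291]
tcp_rot: [-0.155, -0.689, -0.157, 0.691]
wrist_force: [-0.3, 1.3, -0.2]
opening: 0.055
```

```bash
python3 lg.py 4 -90
```

```text
t 27.75 tcp [ 0.4305 -0.3912  0.1291] jaw -64.6 open 0.055 q [ 0.55  0.46  0.13  1.8  -0.08  0.89 -0.41]
mid 0.85 [275. 201.] [ 0.4255 -0.4152]
tip 0.68 [276. 118.] [ 0.4977 -0.38  ]
mask 0.8 [ 441.8 -404. ] [113.9  28.1] 23.0
yaw 25.9 len 0.0803 drz 0.5 dxy [-0.005  -0.0239]
```

{"op": "send_rows", "data": {"deltas": [[0,0,0,-0.0025,-0.0213,-0.03,-0.2],[0,0,0,-0.0025,-0.0213,-0.08,-0.2],[0,0,0,-0.0025,-0.0213,-0.115,-0.2],[0,0,0,-0.0025,-0.0213,-0.124,-0.2],[0,0,0,-0.0025,-0.0213,-0.124,0.2],[0,0,0,-0.0025,-0.0213,-0.124,1],[0,0,0,-0.0025,-0.0213,-0.124,1],[0,0,0,-0.0025,-0.0213,-0.124,1],[0,0,0,-0.0025,-0.0213,-0.124,1],[0,0,0,-0.0025,-0.0213,-0.124,1]]}}

```text
clock: 28.95
eef_pos: [0.4308, -0.4133, 0.009]
tcp_rot: [0.157, 0.69, 0.156, -0.689]
wrist_force: [-0.4, 2.7, 8.8]
opening: 0.0257
```

{"op": "send_rows", "data": {"deltas": [[0,0,0,0,0,0.05,1],[0,0,0,0,0,0.1,1],[0,0,0,0.01,0.03,0.15,1],[0,0,-5,0.02,0.08,0.18,1],[0,0,-10,0.03,0.13,0.2,1],[0,0,-15,0.04,0.18,0.2,1],[0,0,-20,0.05,0.23,0.2,1],[0,0,-25,0.06,0.28,0.2,1],[0,0,-30,0.06,0.33,0.2,1],[0,0,-37,0.06,0.38,0.2,1]]}}

```text
clock: 29.95
eef_pos: [0.4898, -0.0552, 0.2082]
tcp_rot: [-0.07, 0.704, -0.07, -0.703]
wrist_force: [0.6, -0.0, -1.2]
opening: 0.0258
```

{"op": "send_rows", "data": {"deltas": [[0,0,-0.6,0.01,0.05,0,1],[0,0,-0.6,0.02,0.1,0,1],[0,0,-0.6,0.025,0.15,0,1],[0,0,-0.6,0.03,0.2,0,1],[0,0,-0.6,0.035,0.25,0,1],[0,0,-0.6,0.04,0.285,-0.03,1],[0,0,-0.6,0.04,0.285,-0.06,1],[0,0,-0.6,0.04,0.285,-0.06,1],[0,0,-0.6,0.04,0.285,-0.06,1]]}}

```text
clock: 30.85
eef_pos: [0.5296, 0.2266, 0.1479]
tcp_rot: [0.073, -0.703, 0.074, 0.703]
wrist_force: [0.6, 0.8, -0.1]
opening: 0.0255
```

```bash
python3 look.py wrist p4.png logger1_mid:.015 logger1_tip:.015
```

```text
30.85 tcp [0.5296 0.2266 0.1479] jaw az -101.9 down [-0.001 -0.001 -1.   ] open 0.0255 F [ 0.6  0.8 -0.1] q [-0.52  0.43  0.03  1.79 -0.01  0.92 -2.26]
cam [0.601 0.212 0.307] [-0.27  0.05 -0.96]
logger1_tip 0.96 [298. 114.] [0.589  0.1724]
```

{"op": "send_rows", "data": {"deltas": [[0,0,0,0,0.0155,-0.02,1],[0,0,0,0,0.0155,-0.06,1],[0,0,0,0,0.0155,-0.1,1],[0,0,0,0,0.0155,-0.125,1],[0,0,0,0,0.0155,-0.1325,1],[0,0,0,0,0.0155,-0.1325,1],[0,0,0,0,0.0155,-0.1325,0.22],[0,0,0,0,0.0155,-0.1325,0.22],[0,0,0,0,0.0155,-0.1325,0.22]]}}

```text
clock: 31.9
eef_pos: [0.5304, 0.2435, 0.0161]
tcp_rot: [-0.073, 0.704, -0.072, -0.703]
wrist_force: [-0.2, 0.2, 0.2]
opening: 0.0355
```

{"op": "send_rows", "data": {"deltas": [[0,0,0,0,0,0.05,0.22],[0,0,0,0,0,0.1,0.22],[0,0,0,0,0,0.15,-0.2],[0,0,0,0,-0.04,0.2,-0.2],[0,0,2,0,-0.09,0.2,-0.2],[0,0,5,0,-0.14,0.2,-0.2],[0,0,5,0,-0.19,0.2,-0.2],[0,0,5,0,-0.24,0.2,-0.2],[0,0,5,0,-0.29,0.2,-0.2],[0,0,5,0,-0.34,0.2,-0.2]]}}

```text
clock: 32.9
eef_pos: [0.5294, -0.0892, 0.2158]
tcp_rot: [-0.042, 0.706, -0.042, -0.705]
wrist_force: [-0.0, 0.7, -0.2]
opening: 0.0551
```

{"op": "send_rows", "data": {"deltas": [[0,0,0,0.015,-0.05,0,-0.2],[0,0,0,0.03,-0.1,0,-0.2],[0,0,0,0.05,-0.15,0,-0.2],[0,0,0,0.058,-0.185,-0.03,-0.2],[0,0,0,0.058,-0.196,-0.07,-0.2],[0,0,0,0.058,-0.196,-0.085,-0.2],[0,0,0,0.058,-0.196,-0.085,-0.2]]}}

```text
clock: 33.6
eef_pos: [0.5861, -0.2817, 0.1277]
tcp_rot: [0.043, -0.704, 0.041, 0.707]
wrist_force: [-0.5, -0.2, 0.3]
opening: 0.0553
```

```bash
python3 lg.py 3 90
```

```text
t 33.6 tcp [ 0.5861 -0.2817  0.1277] jaw -96.8 open 0.055 q [ 0.25  0.57  0.18  1.62 -0.11  0.96 -1.22]
mid 0.75 [262. 180.] [ 0.5917 -0.288 ]
tip 0.59 [263. 250.] [ 0.5166 -0.2812]
mask 0.57 [ 577.4 -286.6] [ 26.4 113.2] 82.8
yaw 174.8 len 0.0754 drz 1.6 dxy [ 0.0057 -0.0063]
```

{"op": "send_rows", "data": {"deltas": [[0,0,1,0.005,-0.0062,-0.04,-0.2],[0,0,1,0.005,-0.0062,-0.08,-0.2],[0,0,1,0.005,-0.0062,-0.115,-0.2],[0,0,1,0.005,-0.0062,-0.122,-0.2],[0,0,1,0.005,-0.0062,-0.122,0.2],[0,0,1,0.005,-0.0062,-0.122,1],[0,0,1,0.005,-0.0062,-0.122,1],[0,0,1,0.005,-0.0062,-0.122,1],[0,0,1,0.005,-0.0062,-0.122,1],[0,0,1,0.005,-0.0062,-0.122,1]]}}

```text
clock: 34.8
eef_pos: [0.5937, -0.2898, 0.0096]
tcp_rot: [-0.036, 0.707, -0.036, -0.705]
wrist_force: [-1.1, 0.7, 8.1]
opening: 0.0258
```

{"op": "send_rows", "data": {"deltas": [[0,0,0,0,0,0.05,1],[0,0,0,0,0,0.1,1],[0,0,0,-0.01,0.02,0.15,1],[0,0,8.5,-0.03,0.06,0.19,1],[0,0,17,-0.04,0.1,0.22,1],[0,0,25.5,-0.05,0.14,0.23,1],[0,0,34,-0.06,0.18,0.23,1],[0,0,42.5,-0.06,0.22,0.23,1],[0,0,51,-0.06,0.26,0.23,1],[0,0,59.5,-0.06,0.3,0.23,1]]}}

```text
clock: 35.8
eef_pos: [0.5323, 0.012, 0.2387]
tcp_rot: [0.321, 0.63, 0.321, -0.63]
wrist_force: [0.2, -0.2, 0.4]
opening: 0.0259
```

{"op": "send_rows", "data": {"deltas": [[0,0,8.5,0,0.04,0,1],[0,0,17,0,0.08,0,1],[0,0,25.5,0,0.12,0,1],[0,0,34,0.003,0.16,0,1],[0,0,42.5,0.006,0.2,0,1],[0,0,51,0.009,0.24,0,1],[0,0,59.5,0.009,0.27,0,1],[0,0,68,0.009,0.285,0,1],[0,0,76.5,0.009,0.285,0,1],[0,0,85,0.009,0.285,0,1]]}}

```text
clock: 36.8
eef_pos: [0.5413, 0.2962, 0.2381]
tcp_rot: [0.663, 0.247, 0.662, -0.247]
wrist_force: [-0.2, -0.3, -0.8]
opening: 0.0257
```

{"op": "send_rows", "data": {"deltas": [[0,0,8.5,0,0,0,1],[0,0,17,0,0,-0.03,1],[0,0,25.5,0,0,-0.06,1],[0,0,29,0,0,-0.09,1],[0,0,29,0,0,-0.09,1],[0,0,29,0,0,-0.09,1]]}}

```text
clock: 37.4
eef_pos: [0.5417, 0.2955, 0.1485]
tcp_rot: [0.703, 0.077, 0.703, -0.077]
wrist_force: [0.6, -0.1, 0.2]
opening: 0.0258
```

```bash
python3 look.py wrist p3.png
```

```text
37.4 tcp [0.5417 0.2955 0.1485] jaw az 77.5 down [-0. -0. -1.] open 0.0258 F [ 0.6 -0.1  0.2] q [-0.19  0.57 -0.59  1.65  0.36  1.04  0.46]
cam [0.471 0.312 0.308] [ 0.26 -0.06 -0.96]
```

View pics/p3.png

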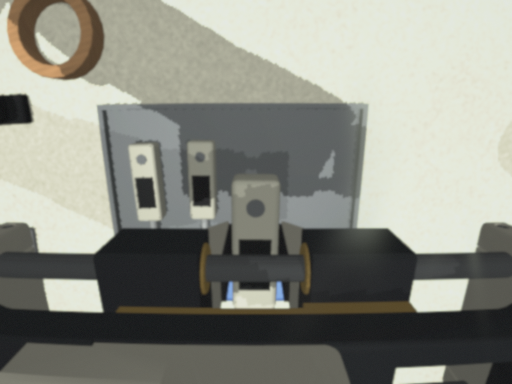

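Loggers 1 and 4 lie flat and in line (146,180 and 201,180), and the held one is pointing the right way. Placing it.

{"op": "send_rows", "data": {"deltas": [[0,0,0.5,0,0.0015,-0.04,1],[0,0,0.5,0,0.0015,-0.08,1],[0,0,0.5,0,0.0015,-0.115,1],[0,0,0.5,0,0.0015,-0.128,1],[0,0,0.5,0,0.0015,-0.133,1],[0,0,0.5,0,0.0015,-0.133,1],[0,0,0.5,0,0.0015,-0.133,0.22],[0,0,0.5,0,0.0015,-0.133,0.22],[0,0,0.5,0,0.0015,-0.133,0.22]]}}

```text
clock: 38.35
eef_pos: [0.5423, 0.2975, 0.0161]
tcp_rot: [0.704, 0.073, 0.703, -0.072]
wrist_force: [-0.5, -0.0, -0.7]
opening: 0.0355
```

{"op": "send_rows", "data": {"deltas": [[0,0,0,0,0,0.05,0.22],[0,0,0,0,0,0.1,0.22],[0,0,-8.5,0,0,0.15,-0.2],[0,0,-17,0,-0.04,0.2,-0.2],[0,0,-25.5,0,-0.08,0.22,-0.2],[0,0,-34,0,-0.12,0.22,-0.2],[0,0,-42.5,0,-0.16,0.22,-0.2],[0,0,-51,0,-0.2,0.22,-0.2],[0,0,-59.5,0,-0.24,0.22,-0.2],[0,0,-68,0,-0.28,0.22,-0.2]]}}

```text
clock: 39.35
eef_pos: [0.5414, 0.0156, 0.2357]
tcp_rot: [0.541, 0.456, 0.541, -0.455]
wrist_force: [0.4, 0.5, 0.5]
opening: 0.0549
```

{"op": "send_rows", "data": {"deltas": [[0,0,-8.5,0,-0.04,0,-0.2],[0,0,-17,0,-0.08,0,-0.2],[0,0,-25.5,0,-0.12,0,-0.2],[0,0,-34,0,-0.16,0,-0.2],[0,0,-42.5,0,-0.2,0,-0.2],[0,0,-51,0,-0.24,0,-0.2],[0,0,-59.5,0.01,-0.28,0,-0.2],[0,0,-68,0.02,-0.32,0,-0.2],[0,0,-76.5,0.03,-0.36,0,-0.2],[0,0,-85,0.04,-0.4,-0.03,-0.2]]}}

```text
clock: 40.35
eef_pos: [0.584, -0.385, 0.21]
tcp_rot: [0.093, 0.704, 0.09, -0.699]
wrist_force: [1.3, -0.3, 0.3]
opening: 0.0548
```

{"op": "send_rows", "data": {"deltas": [[0,0,-8.5,0.002,-0.015,-0.01,-0.2],[0,0,-17,0.003,-0.03,-0.03,-0.2],[0,0,-25.5,0.003,-0.037,-0.05,-0.2],[0,0,-34,0.003,-0.037,-0.08,-0.2],[0,0,-42.5,0.003,-0.037,-0.08,-0.2],[0,0,-47,0.003,-0.037,-0.08,-0.2],[0,0,-47,0.003,-0.037,-0.08,-0.2]]}}

```text
clock: 41.05
eef_pos: [0.5847, -0.4187, 0.1255]
tcp_rot: [-0.194, 0.68, -0.194, -0.68]
wrist_force: [-0.3, 0.2, -0.4]
opening: 0.055
```

```bash
python3 lg.py 2 90
```

```text
t 41.05 tcp [ 0.5847 -0.4187  0.1255] jaw -121.9 open 0.055 q [ 0.36  0.68  0.32  1.44 -0.23  1.05 -1.4 ]
mid 0.56 [251. 182.] [ 0.5915 -0.4174]
tip 0.55 [260. 251.] [ 0.5237 -0.3865]
mask 0.76 [ 581.3 -412.8] [ 26.5 112.7] 61.7
yaw 155.5 len 0.0745 drz 7.3 dxy [0.0068 0.0013]
```

{"op": "send_rows", "data": {"deltas": [[0,0,6,0.0073,0.0003,-0.04,-0.2],[0,0,6,0.0073,0.0003,-0.08,-0.2],[0,0,6,0.0073,0.0003,-0.112,-0.2],[0,0,6,0.0073,0.0003,-0.119,-0.2],[0,0,6,0.0073,0.0003,-0.119,0.2],[0,0,6,0.0073,0.0003,-0.119,1],[0,0,6,0.0073,0.0003,-0.119,1],[0,0,6,0.0073,0.0003,-0.119,1],[0,0,6,0.0073,0.0003,-0.119,1],[0,0,6,0.0073,0.0003,-0.119,1]]}}

```text
clock: 42.25
eef_pos: [0.5926, -0.4194, 0.0082]
tcp_rot: [-0.158, 0.69, -0.158, -0.688]
wrist_force: [-0.4, 0.5, 6.3]
opening: 0.0254
```

{"op": "send_rows", "data": {"deltas": [[0,0,0,0,0,0.05,1],[0,0,0,0,0,0.1,1],[0,0,0,-0.01,0.02,0.15,1],[0,0,8.5,-0.02,0.06,0.19,1],[0,0,17,-0.04,0.1,0.22,1],[0,0,25.5,-0.05,0.14,0.23,1],[0,0,34,-0.06,0.18,0.23,1],[0,0,42.5,-0.06,0.22,0.23,1],[0,0,51,-0.06,0.26,0.23,1],[0,0,59.5,-0.06,0.3,0.23,1]]}}

```text
clock: 43.25
eef_pos: [0.5314, -0.1173, 0.2373]
tcp_rot: [0.207, 0.677, 0.207, -0.676]
wrist_force: [0.1, 0.1, -0.7]
opening: 0.0261
```

{"op": "send_rows", "data": {"deltas": [[0,0,8.5,0,0.04,0,1],[0,0,17,0,0.08,0,1],[0,0,25.5,0,0.12,0,1],[0,0,34,0,0.16,0,1],[0,0,42.5,0,0.2,0,1],[0,0,51,0,0.24,0,1],[0,0,59.5,0,0.28,0,1],[0,0,68,0,0.32,0,1],[0,0,76.5,0,0.36,0,1],[0,0,85,0,0.4,0,1]]}}

```text
clock: 44.25
eef_pos: [0.5316, 0.2825, 0.237]
tcp_rot: [0.61, 0.359, 0.609, -0.359]
wrist_force: [0.7, -0.7, -1.2]
opening: 0.026
```

{"op": "send_rows", "data": {"deltas": [[0,0,8.5,0.01,0.035,0,1],[0,0,17,0.0215,0.0695,0,1],[0,0,25.5,0.0215,0.0695,0,1],[0,0,34,0.0215,0.0695,-0.03,1],[0,0,42.5,0.0215,0.0695,-0.06,1],[0,0,48.7,0.0215,0.0695,-0.09,1],[0,0,48.7,0.0215,0.0695,-0.09,1],[0,0,48.7,0.0215,0.0695,-0.09,1]]}}

```text
clock: 45.05
eef_pos: [0.5533, 0.3505, 0.147]
tcp_rot: [0.703, 0.079, 0.703, -0.079]
wrist_force: [0.1, 0.2, -0.0]
opening: 0.0257
```

```bash
python3 look.py wrist p2.png
```

```text
45.05 tcp [0.5533 0.3505 0.147 ] jaw az 77.2 down [-0. -0. -1.] open 0.0257 F [ 0.1  0.2 -0. ] q [-0.29  0.62 -0.57  1.55  0.36  1.08  0.4 ]
cam [0.483 0.367 0.306] [ 0.26 -0.06 -0.96]
```

View pics/p2.png

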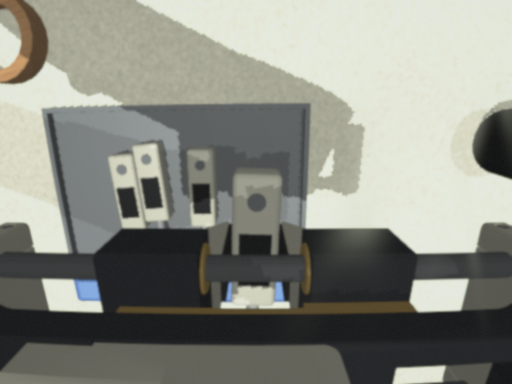

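One logger in the tray has been knocked against its neighbour (127,190 and 153,180). I'll place logger 2 first, then mend that.

{"op": "send_rows", "data": {"deltas": [[0,0,0.8,0,0.0015,-0.04,1],[0,0,0.8,0,0.0015,-0.08,1],[0,0,0.8,0,0.0015,-0.115,1],[0,0,0.8,0,0.0015,-0.127,1],[0,0,0.8,0,0.0015,-0.132,1],[0,0,0.8,0,0.0015,-0.132,1],[0,0,0.8,0,0.0015,-0.132,0.22],[0,0,0.8,0,0.0015,-0.132,0.22],[0,0,0.8,0,0.0015,-0.132,0.22]]}}

```text
clock: 46.0
eef_pos: [0.5539, 0.3526, 0.0158]
tcp_rot: [0.704, 0.073, 0.703, -0.072]
wrist_force: [-0.8, -0.2, 0.3]
opening: 0.0357
```

{"op": "send_rows", "data": {"deltas": [[0,0,0,0,0,0.05,0.22],[0,0,0,0,0,0.1,0.22],[0,0,0,-0.01,-0.03,0.15,0.22],[0,0,0,-0.02,-0.07,0.2,0.22],[0,0,0,-0.03,-0.11,0.25,0.22],[0,0,0,-0.04,-0.13,0.27,0.22],[0,0,0,-0.04,-0.13,0.27,0.22],[0,0,0,-0.04,-0.13,0.27,0.22]]}}

```text
clock: 46.8
eef_pos: [0.5141, 0.221, 0.2872]
tcp_rot: [0.705, 0.074, 0.702, -0.073]
wrist_force: [1.4, 0.9, -0.9]
opening: 0.0356
```

```bash
python3 - <<'E'
from rect import *
from h import *
o=get_obs(); print(o['eef_pos'],o['clock'],o['opening'])
c=cam('wrist','t9.png'); t=cam('top'); s=cam('scene')
for n,cc in (('wrist',c),('top',t),('scene',s)):
  for i in range(1,5):
    for k in ('mid','tip'):
      for d in models.place_of(f'logger{i}_{k}',n)[:1]:
        w=atz(cc,d['location'],.015)[:2]-np.array([.563,.264]); a=np.radians(-12)
        print(n,i,k,round(d['score'],2),np.round(d['location']),'tray xy',(np.array([[np.cos(a),np.sin(a)],[-np.sin(a),np.cos(a)]])@w).round(3))
cv2.imwrite('pics/fin.png',np.hstack([patch(c,.55,.26,.025,.13,400),cv2.resize(s['pixels'][170:280,320:460],(400,400),interpolation=cv2.INTER_CUBIC)]))
E
```

```text
[0.51409091 0.22095678 0.28721122] 46.8 0.03564576238671585
wrist 1 mid 0.71 [253. 170.] tray xy [-0.024 -0.053]
wrist 1 tip 0.79 [261. 219.] tray xy [ 0.055 -0.042]
wrist 2 mid 0.74 [107. 112.] tray xy [-0.109 -0.265]
wrist 2 tip 0.57 [339. 216.] tray xy [0.05  0.081]
wrist 3 mid 0.66 [307. 170.] tray xy [-0.023  0.027]
wrist 3 tip 0.9 [306. 216.] tray xy [0.05  0.029]
wrist 4 mid 0.67 [274. 166.] tray xy [-0.03  -0.022]
wrist 4 tip 0.85 [276. 209.] tray xy [ 0.039 -0.018]
top 1 mid 0.57 [147. 200.] tray xy [-0.022 -0.041]
top 1 tip 0.47 [151. 175.] tray xy [ 0.053 -0.034]
top 2 mid 0.63 [104. 197.] tray xy [-0.042  0.088]
top 2 tip 0.66 [126. 196.] tray xy [-0.025  0.022]
top 3 mid 0.63 [139. 206.] tray xy [-0.046 -0.022]
top 3 tip 0.3 [146. 178.] tray xy [ 0.041 -0.021]
top 4 mid 0.7 [132. 168.] tray xy [0.06  0.025]
top 4 tip 0.48 [146. 177.] tray xy [ 0.043 -0.022]
scene 1 mid 0.84 [375. 209.] tray xy [-0.023 -0.041]
scene 1 tip 0.85 [374. 231.] tray xy [ 0.057 -0.039]
scene 2 mid 0.21 [176. 257.] tray xy [ 0.275 -0.501]
scene 2 tip 0.81 [421. 237.] tray xy [0.048 0.079]
scene 3 mid 0.73 [402. 214.] tray xy [-0.025  0.03 ]
scene 3 tip 0.83 [402. 234.] tray xy [0.049 0.032]
scene 4 mid 0.65 [384. 210.] tray xy [-0.024 -0.018]
scene 4 tip 0.71 [383. 227.] tray xy [ 0.039 -0.017]
```

View pics/fin.png

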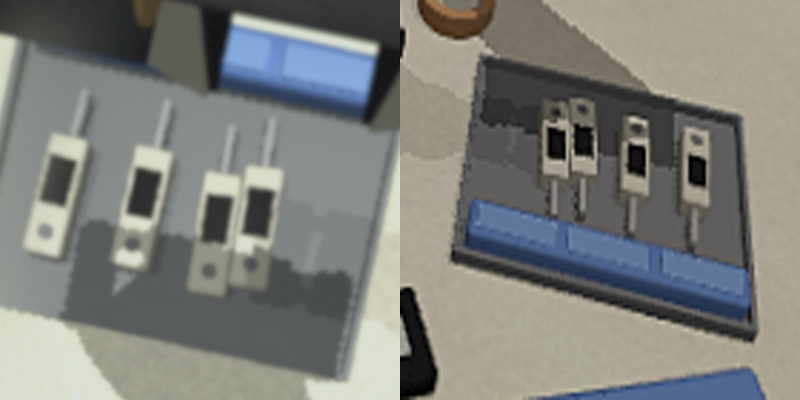

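A logger was knocked: logger 1 now lies 28 mm from logger 4's centre line and a few degrees off. The case gap is too small for a finger, so I'll take logger 1 by its probe tip, which extends beyond logger 4's, and slide it clear. The view budget is used up, so I measure numerically from here on.

{"op": "send_rows", "data": {"deltas": [[0,0,0,0.045,-0.004,-0.02,0.22],[0,0,0,0.085,-0.008,-0.06,0.22],[0,0,0,0.091,-0.008,-0.1,0.22],[0,0,0,0.091,-0.008,-0.14,0.22],[0,0,0,0.091,-0.008,-0.14,0.22],[0,0,0,0.091,-0.008,-0.14,0.22]]}}

```text
clock: 48.75
eef_pos: [0.604, 0.2145, 0.145]
tcp_rot: [0.703, 0.073, 0.704, -0.073]
wrist_force: [-0.1, 0.7, 0.8]
opening: 0.0362
```

```bash
cat > tm.py <<'E'
import sys
from h import *
a=np.radians(-12); T=np.array([[np.cos(a),np.sin(a)],[-np.sin(a),np.cos(a)]])
o=get_obs(); M=rot(o['tcp_rot']).as_matrix(); p=np.array(o['eef_pos'])
print('t',round(o['clock'],2),'tcp',p.round(4),'tray',(T@(p[:2]-[.563,.264])).round(4),'jaw',np.degrees(np.arctan2(M[1,1],M[0,1])).round(1),'open',round(o['opening'],4),'F',np.round(o['wrist_force'],1))
n=sys.argv[1]; c=cam(n,sys.argv[2])
for i in sys.argv[3]:
  for k in ('mid','tip'):
    for d in models.place_of(f'logger{i}_{k}',n)[:2]:
      w=atz(c,d['location'],.015)[:2]; print(i,k,round(d['score'],2),np.round(d['location']),'w',w.round(4),'tray',(T@(w-[.563,.264])).round(4))
  for m in models.masks_of(f'logger{i}_mid',n)[:2]:
    pts=np.argwhere(m['mask'])[:,::-1].astype(float); W=np.array([T@(atz(c,q,.02)[:2]-[.563,.264]) for q in pts])*1000
    r=cv2.minAreaRect(W.astype(np.float32)); print(i,'mask',round(m['score'],2),np.round(r[0],1),np.round(r[1],1),round(r[2],1),'x',W[:,0].min().round(),W[:,0].max().round(),'y',W[:,1].min().round(),W[:,1].max().round(),'PCA',end=' ')
    v=np.linalg.eigh(np.cov(W.T))[1][:,1]; print(np.degrees(np.arctan(v[1]/v[0])).round(1))
E
python3 tm.py wrist t10.png 14; python3 - <<'E'
from h import *
# sample brightness in tray frame across the probes from the same pose
c=cam('wrist')
a=np.radians(-12); ex=np.array([np.cos(a),np.sin(a)]); ey=np.array([-np.sin(a),np.cos(a)])
g=cv2.cvtColor(c['pixels'],cv2.COLOR_BGR2GRAY)
ys=np.arange(-70,12,3)
print('y',ys)
for x in range(10,76,5):
    P=np.array([[*(np.array([.563,.264])+ex*x/1e3+ey*y/1e3),.017] for y in ys]); uv=proj(c,P)
    print(x,uv[0].round(),[int(v) for v in cv2.remap(g,uv[:,0].astype(np.float32)[None],uv[:,1].astype(np.float32)[None],cv2.INTER_LINEAR)[0]])
E
```

```text
t 48.75 tcp [0.604  0.2145 0.145 ] tray [ 0.0504 -0.0399] jaw 78.2 open 0.0362 F [-0.1  0.7  0.8]
1 mid 0.92 [244. 108.] w [0.5294 0.2202] tray [-0.0237 -0.0498]
1 mid 0.38 [18. 25.] w [0.4082 0.0294] tray [-0.1026 -0.2617]
1 tip 0.55 [256. 186.] w [0.607  0.2164] tray [ 0.053  -0.0374]
1 tip 0.26 [328. 109.] w [0.5462 0.2995] tray [-0.0238  0.0312]
1 mask 0.91 [ -4.9 -45.4] [112.8  26.4] 3.7 x -61.0 51.0 y -60.0 -32.0 PCA 3.2
1 mask 0.71 [-105.7 -237.9] [36.9 81.7] 0.9 x -124.0 -87.0 y -278.0 -197.0 PCA 88.6
4 mid 0.95 [276. 100.] w [0.5277 0.2517] tray [-0.0319 -0.0194]
4 tip 0.56 [278. 174.] w [0.5985 0.2398] tray [ 0.0398 -0.0163]
4 mask 0.95 [-14.7 -19.3] [113.9  26.7] 3.7 x -72.0 42.0 y -36.0 -5.0 PCA 3.4
y [-70 -67 -64 -61 -58 -55 -52 -49 -46 -43 -40 -37 -34 -31 -28 -25 -22 -19
 -16 -13 -10  -7  -4  -1   2   5   8  11]
10 [223. 143.] [97, 97, 97, 89, 99, 149, 156, 157, 157, 158, 156, 159, 154, 116, 113, 110, 106, 118, 117, 103, 103, 100, 98, 98, 98, 98, 98, 88]
15 [223. 148.] [96, 97, 97, 95, 94, 146, 156, 157, 157, 157, 158, 159, 156, 120, 97, 93, 83, 113, 120, 99, 97, 98, 98
[... 902 characters left out ...]
 80, 80, 81, 92, 96, 96, 95, 95, 96]
55 [224. 187.] [80, 80, 80, 80, 80, 80, 80, 80, 81, 83, 94, 87, 80, 80, 80, 80, 80, 80, 80, 79, 79, 81, 94, 95, 95, 95, 95, 96]
60 [224. 192.] [80, 79, 80, 79, 80, 79, 79, 79, 81, 97, 144, 132, 130, 126, 118, 129, 115, 119, 111, 102, 80, 80, 92, 95, 96, 95, 96, 95]
65 [224. 197.] [77, 77, 77, 77, 76, 77, 77, 77, 77, 79, 81, 81, 80, 78, 78, 81, 78, 79, 79, 78, 77, 80, 85, 89, 86, 84, 85, 87]
70 [225. 201.] [66, 66, 66, 66, 65, 66, 66, 65, 66, 67, 67, 68, 68, 67, 67, 66, 67, 66, 66, 66, 66, 66, 66, 66, 67, 67, 66, 65]
75 [225. 206.] [90, 85, 92, 102, 87, 91, 98, 84, 94, 110, 110, 113, 120, 118, 109, 109, 109, 109, 108, 109, 109, 101, 96, 83, 83, 82, 87, 90]
```

The numbers settle it. The cases are about 30 mm apart (26 mm wide), so loggers 1 and 4 aren't touching, and they're about 3° off line, both flat. I'll back away and check all four, using loggers 2 and 3 as reference, before deciding whether to mend.

{"op": "send_rows", "data": {"deltas": [[0,0,0,-0.02,0,0.04,0.22],[0,0,0,-0.06,0.02,0.08,0.22],[0,0,0,-0.1,0.03,0.12,0.22],[0,0,0,-0.12,0.03,0.15,0.22],[0,0,0,-0.12,0.03,0.15,0.22]]}}

```text
clock: 49.65
eef_pos: [0.4819, 0.2478, 0.3006]
tcp_rot: [0.706, 0.073, 0.701, -0.069]
wrist_force: [0.3, 1.5, 0.9]
opening: 0.0359
```

```bash
python3 tm.py wrist t11.png 1234; python3 tm.py scene s11.png 1234 | grep -v mask; python3 - <<'E'
from h import *
Z=dict(cap_knob=.129,canister_rim=.11,tape_roll=0,stapler=0,meter=0,carton=0,spare_jar=0,stamp=0)
for n in ('top','scene'):
    c=cam(n)
    for k,z in Z.items():
        for d in models.place_of(k,n)[:1]: print(n,k,round(d['score'],2),atz(c,d['location'],z).round(3)[:2])
# knob height by triangulating top & scene
r=[]
for n in ('top','scene'):
    c=cam(n); d=models.place_of('cap_knob',n)[0]; r.append(ray(c,d['location']))
(o1,d1),(o2,d2)=r; st=np.linalg.lstsq(np.stack([d1,-d2],1),o2-o1,rcond=None)[0]; print('knob tri',(o1+st[0]*d1).round(4),(o2+st[1]*d2).round(4))
E
```

```text
t 49.65 tcp [0.4819 0.2478 0.3006] tray [-0.076  -0.0327] jaw 78.5 open 0.0359 F [0.3 1.5 0.9]
1 mid 0.75 [241. 193.] w [0.5321 0.2176] tray [-0.0206 -0.0518]
1 tip 0.82 [249. 235.] w [0.6058 0.2157] tray [ 0.0519 -0.0383]
1 tip 0.63 [329. 193.] w [0.5613 0.3542] tray [-0.0205  0.0879]
1 mask 0.74 [ -6.6 -45.7] [113.2  26.2] 3.7 x -63.0 50.0 y -59.0 -32.0 PCA 3.2
2 mid 0.67 [329. 188.] w [0.553  0.3556] tray [-0.0288  0.0875]
2 mid 0.54 [ 99. 137.] w [0.4026 0.0242] tray [-0.107  -0.2679]
2 tip 0.71 [325. 233.] w [0.6284 0.3388] tray [0.0484 0.0867]
2 tip 0.27 [ 67. 318.] w [ 0.7037 -0.1538] tray [ 0.2245 -0.3794]
2 mask 0.58 [-174.8 -158.6] [87.2 82.5] 89.5 x -216.0 -134.0 y -202.0 -115.0 PCA 82.2
3 mid 0.7 [292. 192.] w [0.5478 0.2965] tray [-0.0216  0.0286]
3 mid 0.47 [261. 230.] w [0.6015 0.2362] tray [ 0.0434 -0.0192]
4 mid 0.73 [259. 185.] w [0.5251 0.2485] tray [-0.0338 -0.0231]
4 mid 0.43 [292. 193.] w [0.5485 0.2965] tray [-0.0209  0.0288]
4 tip 0.93 [261. 230.] w [0.6016 0.2367] tray [ 0.0434 -0.0187]
4 tip 0.4 [330. 192.] w [0.5593 0.3561] tray [-0.0228  0.0893]
4 mask 0.5
[... 673 characters left out ...]
68]
4 tip 0.6 [386. 229.] w [0.6047 0.2446] tray [ 0.0448 -0.0103]
4 tip 0.58 [280. 221.] w [ 0.5931 -0.0333] tray [ 0.0912 -0.2846]
top cap_knob 0.83 [ 0.576 -0.037]
top canister_rim 0.93 [ 0.568 -0.029]
top tape_roll 0.65 [0.361 0.142]
top stapler 0.92 [0.398 0.02 ]
top meter 0.71 [0.408 0.017]
top carton 0.59 [ 0.719 -0.292]
top spare_jar 0.6 [ 0.695 -0.086]
top stamp 0.64 [ 0.704 -0.154]
scene cap_knob 0.89 [ 0.577 -0.034]
scene canister_rim 0.84 [ 0.575 -0.033]
scene tape_roll 0.77 [0.354 0.14 ]
scene stapler 0.56 [0.41  0.025]
scene carton 0.96 [ 0.718 -0.285]
scene spare_jar 0.8 [ 0.7   -0.074]
scene stamp 0.74 [0.577 0.261]
knob tri [ 0.5795 -0.0312  0.1298] [ 0.5795 -0.0336  0.1298]
```

```bash
python3 -c "
from h import *
print(get_obs()['clock'],get_obs()['wrist_force']); print(workorder.hand_in())"
```

```text
52.05 [-0.45656935  0.69061979 -0.90889903]
the job is handed in; nothing more can be done
None
```

I finished the job and handed it in at 52 s of the 210 s allowed; no verdict is reported.

**What I did**
- **Vial:** it is in the canister; I saw it standing in the bore before I closed the cap.
- **Cap:** I set it on the thread and turned it about 40° backwards, until the upward force vanished. It then dropped to the expected height. I screwed it about 132° clockwise until it stopped descending.
- **Loggers:** all four lie flat on the tray floor with their probes pointing to the cold pack.

**Last checks**
- **Cap height:** the top and scene cameras together put the knob at 129.8 mm; fully home is 129 mm.
- **Knocked logger:** logger 1 was knocked aside inside the tray after I had placed it. It now lies next to logger 4, about 30 mm centre to centre, which leaves a gap of roughly 2–4 mm.
- **Line with the tray:** loggers 1 and 4 are about 3° off line by outline; single point readings for logger 1 varied from 1° to 10°. I left both as they were, because regripping in that gap risked more harm than good. Loggers 2 and 3 were set down in line.
- **Other things on the desk:** the tape roll, stapler, carton and spare jar read within about 1–2 cm of where they started. For the meter and stamp, the last check gave readings that were clearly false or disagreed between cameras, so I could not confirm them. My moves did not touch either.
- **Pictures:** I had used all 16 pictures, so everything after the knock was checked by numbers only.

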